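# Change the cog set on a lump breaker

### The job

Change the cogs of the lump breaker: swing its guard wide open, take the worn brown cogs off the hub and lay them in the red tray, then slide every fresh steel cog laid out on the bench onto the splined hub, boss up, turned so that its orange-marked wide slot meets the orange master spline, each fully down and flush on the one below. Finally push the guard shut over the hub, up to its stop, and leave the jar, mortar and ring mould where they are.

Things in the scene. Friction and masses are not known exactly. Their poses are not given: they have to be found in the camera images.
- hub_seat (a point): splined rotor hub of the fixed blue lump breaker. Point: on its upright axis at the shoulder where the lowest cog's underside rests, 70 mm above the bench; x through the orange master spline (14 mm wide; the four others 6 mm, 72 deg apart). Splines end 54 mm above the point, 19.5 mm from the axis; the 26 mm core ends in a cone 64 mm above it. Cogs stack flush, 22 mm each.
- guard_pivot (a point): pivot pin of the guard, fixed on the breaker 110 mm to -y of hub_seat, same axes; point 153 mm above the bench, pin top 170 mm. The breaker's body is 60 mm high and reaches 85 mm to -x, +x and +y and 150 mm to -y of the hub; its motor (100 mm thick, 115 mm high) goes on to 222 mm in +y.
- guard (a joint): swing of the flat guard about its pin, rad: 0 = shut on its stop over the hub; grows clockwise seen from above to its stop, 1.75. Stays where left; about 1 N at the knob moves it. Clear disc 100 mm across with a yellow rim, centre 110 mm from the pin, 6 mm thick, underside 150 mm above the bench. Shut, it bars the hub; clear of it from 1.4 rad on.
- guard_knob (a point): upright black knob on the guard, 22 mm across, from 156 to 192 mm above the bench, 140 mm from the pin (shut: 30 mm to +y of hub_seat's axis). Point: on the knob's axis, 174 mm above the bench.
- tray_floor (a point): red open tray for worn parts, fixed, 240 mm (x) by 135 mm (y), walls 30 mm high and 4 mm thick. Point: middle of its inner floor, 4 mm above the bench.
- worn1_mid (a point): lower worn brown cog (0.42 kg, 22 mm high): flange 92 mm over 12 teeth, 8 mm thick, and on it a hexagonal boss 54 mm across flats, 14 mm high. Point: on its axis, 11 mm above its underside; z out of the boss, x through its orange-marked wide slot. Boss flats face x and each 60 deg. Bore: one 17 mm and four 9 mm slots, 1.5 mm clearance (5 deg). Starts on the hub.
- worn2_mid (a point): upper worn brown cog (0.42 kg, 22 mm high): flange 92 mm over 12 teeth, 8 mm thick, and on it a hexagonal boss 54 mm across flats, 14 mm high. Point: on its axis, 11 mm above its underside; z out of the boss, x through its orange-marked wide slot. Boss flats face x and each 60 deg. Bore: one 17 mm and four 9 mm slots, 1.5 mm clearance (5 deg). Starts on the hub.
- cog1_mid (a point): fresh steel cog (0.42 kg, 22 mm high): flange 92 mm over 12 teeth, 8 mm thick, and on it a hexagonal boss 54 mm across flats, 14 mm high. Point: on its axis, 11 mm above its underside; z out of the boss, x through its orange-marked wide slot. Boss flats face x and each 60 deg. Bore: one 17 mm and four 9 mm slots, 1.5 mm clearance (5 deg). Lies boss up; may be absent.
- cog2_mid (a point): fresh steel cog (0.42 kg, 22 mm high): flange 92 mm over 12 teeth, 8 mm thick, and on it a hexagonal boss 54 mm across flats, 14 mm high. Point: on its axis, 11 mm above its underside; z out of the boss, x through its orange-marked wide slot. Boss flats face x and each 60 deg. Bore: one 17 mm and four 9 mm slots, 1.5 mm clearance (5 deg). Lies boss up; may be absent.
- cog3_mid (a point): fresh steel cog (0.42 kg, 22 mm high): flange 92 mm over 12 teeth, 8 mm thick, and on it a hexagonal boss 54 mm across flats, 14 mm high. Point: on its axis, 11 mm above its underside; z out of the boss, x through its orange-marked wide slot. Boss flats face x and each 60 deg. Bore: one 17 mm and four 9 mm slots, 1.5 mm clearance (5 deg). Lies boss up; may be absent.
- jar_mid (a point): clear jar of stones with a white lid, 68 mm across, 101 mm high; its point is on the axis 50 mm up. Stands among the cogs; not to be disturbed.
- mortar_mid (a point): black iron mortar with a pestle in it, 116 mm across, 90 mm high (the pestle leans out to 180 mm); point on its axis 45 mm up. Not to be disturbed.
- mould_mid (a point): brass ring mould, 80 mm across, 40 mm high, on a square glass plate 120 mm wide; point on its axis 28 mm up. Not to be disturbed.
Not all that is in view belongs to the job. What is shaped like the part that bears worn1_mid but green or yellow is not meant.

How it is judged:
On the way, in this order (a step that is already met when the one before it is completed fails the run):
1. the guard is swung clear of the hub (value of joint guard above 1.3 rad), for 0.2 s.
2. both worn cogs are in the tray (x of worn1_mid in the frame of tray_floor between -0.115 and 0.115 m and y of worn1_mid in the frame of tray_floor between -0.063 and 0.063 m and z of worn1_mid in the frame of tray_floor between 0 and 0.06 m and x of worn2_mid in the frame of tray_floor between -0.115 and 0.115 m and y of worn2_mid in the frame of tray_floor between -0.063 and 0.063 m and z of worn2_mid in the frame of tray_floor between 0 and 0.06 m), for 0.2 s.
3. every fresh cog is home on the hub (horizontal distance between each of cog1_mid, cog2_mid, cog3_mid and hub_seat below 0.005 m and angle between each of cog1_mid, cog2_mid, cog3_mid's own z axis and vertical below 0.12 rad and angle between the x axis of each of cog1_mid, cog2_mid, cog3_mid and the x axis of hub_seat, either way round below 0.17 rad and z of each of cog1_mid, cog2_mid, cog3_mid in the frame of hub_seat above 0.006 m and (z of cog1_mid in the frame of hub_seat below 0.015 m or (z of cog1_mid in the frame of cog2_mid between 0.018 and 0.026 m and horizontal distance between cog2_mid and hub_seat below 0.005 m) or (z of cog1_mid in the frame of cog3_mid between 0.018 and 0.026 m and horizontal distance between cog3_mid and hub_seat below 0.005 m)) and (z of cog2_mid in the frame of hub_seat below 0.015 m or (z of cog2_mid in the frame of cog1_mid between 0.018 and 0.026 m and horizontal distance between cog1_mid and hub_seat below 0.005 m) or (z of cog2_mid in the frame of cog3_mid between 0.018 and 0.026 m and horizontal distance between cog3_mid and hub_seat below 0.005 m)) and (z of cog3_mid in the frame of hub_seat below 0.015 m or (z of cog3_mid in the frame of cog1_mid between 0.018 and 0.026 m and horizontal distance between cog1_mid and hub_seat below 0.005 m) or (z of cog3_mid in the frame of cog2_mid between 0.018 and 0.026 m and horizontal distance between cog2_mid and hub_seat below 0.005 m))), for 0.2 s.
At the end, for the whole second after the job is handed in: Both worn cogs lie in the tray; every fresh cog is on the hub (axis within 5 mm, upright within 0.12 rad, boss up, master slot on master spline within 0.17 rad), the lowest on the shoulder and each other one flush on the cog below (within 4 mm); the guard is shut (below 0.12 rad); all at rest (all of step 2 and all of step 3 and value of joint guard below 0.12 rad and linear speed of each of cog1, cog2, cog3, worn1, worn2 below 0.02 m/s); the robot touches nothing.
It fails at once if the jar, mortar or ring mould is moved more than 5 cm (distance of any of jar_mid, mortar_mid, mould_mid from where it was at the start of the episode above 0.05 m).
Of cog1, cog2, cog3 only 2 to 3 are there at a start; the rules pass over those that are not, and their reading is None.
At some moment in a run one of cog1, cog2, cog3 may be knocked a few centimetres aside while the robot is not near it.
Once in a run the grip may slacken for a moment while it holds something.
It also fails if it takes over 210 s, if anything falls off the work surface, if the arm or the gripper's body presses on something with over 40 N, if the wrist force passes 120 N, or if a joint passes its speed limit or range.

### The arm

A 7-joint arm with a two-finger parallel gripper is mounted at the origin on the work surface. World frame = base frame: x ahead of the robot, y to its left, z up, the work surface at z = 0. Lengths are in m, angles in rad, forces in N, time in s.
With the tool pointing down it reaches from about 0.425 to 0.925 m from the base axis. Payload 6.8 kg.
Tool frame: the origin (TCP) lies between the finger pads; the fingertips stand finger_overhang ahead of it and the grasp point (between the pads) lies 6 mm ahead of it (finger_overhang is the distance from the TCP to the fingertips, in m); z points along the fingers, y is the line along which they close (so a half turn about z gives the same grasp; the last joint's range is limited). The gripper opens to 85 mm and grips with 20 to 120 N. Pads are 22 mm wide; open, the fingers measure 114 mm over their backs; the gripper's body (76 mm by 85 mm) begins 54 mm behind the grasp point. The pads swing forward as they close: fully open they stand 13 mm farther back than shut.
Start: joints at [-1.38, 0.477, 0.022, 1.555, -0.011, 1.109, -0.083], TCP at [0.199, 0.645, 0.256] pointing down, gripper open.
Joint ranges: [-2.96, 2.96], [-0.34, 2.1], [-1.41, 1.46], [0.24, 2.44], [-1.37, 4.51], [0.17, 1.92], [-2.96, 2.96]. Speed limits (rad/s): [2.39, 2.39, 3.14, 3.14, 3.14, 3.14, 3.14].

### API

Orientations are given as a unit quaternion [w, x, y, z].
In Python, from station import * gives the robot as it stands.
- The arm moves only by the tool drive_tool, never from a script. Its argument "increments" is a list of rows, each an object of numbers: "claw": the finger opening in m, from 0 to 0.0854; "dx", "dy", "dz": the shift along the tool's x, y, z in m; "wx", "wy", "wz": the turn, a rotation vector about the tool's x, y, z in degrees. A call has 1 to 20 rows; each row shifts and turns the commanded pose from where the row before left it, along the tool's axes as they then stand; what a row does not reach is not made up. A row lasts 1/8 s, in which the tool goes at most 62.5 mm and 10.7 degrees, less where a joint would pass 70% of its speed; a pose out of reach is approached as far as the arm can. A call with a gripper value outside its range is refused whole. The fingers move at their own pace and stop on an object; "newtons" is the grip in N (left out, the last holds). Time passes only in rows, so rows that do not move let the fingers close. It gives the time, the measured TCP pose, the force, the opening and the grip force at its end, in the units of the state.
- get_obs(): the state, without advancing time (a new reading comes with each control period).
- read_camera(name): name is "side" or "top" or "wrist"; returns (picture, depth): 400x640x3 uint8, red, green, blue; 400x640 float32, m along the optical axis (not along the pixel's ray), 0 where there is no reading.
- calibration(name): a dict with "intrinsics" (3x3 intrinsics, pixels), "R" (3x3) and "t" (3): a world point X has camera coordinates R X + t; the wrist camera has in their place "mount" (4x4, takes a point from camera to tool coordinates, whose origin is the TCP and whose axes are the flange's). Camera axes: x right, y down, z forward; pixel columns grow to the right and rows downward; lengths in m; the calibration is good to about 2 mm. A picture is of the moment at which its call begins: read the wrist's pose just before it. calibration takes no time and is no camera call.
- hand_in(): hands the job in; it is judged then, once.
The state is a dict: "t": time; "q": joint angles; "joint_vel": joint speeds; "joint_torque": joint torques, N m; "eef_pos": TCP position; "tool_rot": TCP orientation; "contact_force": force on the tool from outside, world axes, zero at the start; "torque": the same for the moment, N m; "gripper_width": opening from 0.0 (shut) to 1.0 (fully open); "grasp_force": force on a finger pad.
Only numpy, scipy, OpenCV 4.12 (cv2) and the standard library are available. Lean on these libraries where they do the work, as an engineer would, in place of code of your own. Each camera call takes 0.05 s, during which the arm holds its last target. There are 200 camera calls.

## Working session

There is one attempt and no reset: what is moved stays moved. The work goes in short steps, Python scripts to look and compute and a tool call to move; the robot and the scene stay as the last step left them, time stands still between calls to the robot, and variables do not carry over. Pictures are saved under pics/ and viewed, at most 14 in all, crops included, and the job is handed in when it is done.

Besides the shell and the picture viewer there is one more tool, called as name(argument=value, ...) on one line, values as JSON. drive_tool: Moves the arm, as the interface text tells. Its arguments: {"type":"object","properties":{"increments":{"type":"array","items":{"type":"object","properties":{"claw":{"type":"number"},"dx":{"type":"number"},"dy":{"type":"number"},"dz":{"type":"number"},"wx":{"type":"number"},"wy":{"type":"number"},"wz":{"type":"number"}}}},"newtons":{"type":"number"}},"required":["increments"]}

```bash
ls; mkdir -p pics
python3 - <<'E'
from station import *
import cv2
o=get_obs();print(o)
for n in ("top","side"):
    im,d=read_camera(n);c=calibration(n);print(n,c)
    cv2.imwrite(f"pics/{n}0.png",im[:,:,::-1]);
    import numpy as np
    np.save(f"pics/{n}0.npy",d)
print(calibration("wrist"))
E
```

```text
pics
{'t': 0.0, 'q': array([-1.38009031,  0.47778051,  0.02233447,  1.55646854, -0.0114786 ,
        1.10930766, -0.08306077]), 'joint_vel': array([ 0.00013526,  0.00069343,  0.00068601, -0.0006203 , -0.00145778,
        0.00049603, -0.00048776]), 'joint_torque': array([-8.21931990e-04, -5.96452582e+01,  1.60698362e+00, -2.81206530e+01,
        1.22669328e-02,  9.42428451e-03,  4.11067191e-06]), 'eef_pos': array([0.19855644, 0.6445527 , 0.25533151]), 'tool_rot': array([-6.05493847e-05,  1.48810733e-01,  9.88865271e-01, -9.15941259e-04]), 'contact_force': array([-1.11897288, -0.31143698, -0.73650922]), 'torque': array([ 0.0262982 , -0.0407281 , -0.00282296]), 'grasp_force': 0.0, 'gripper_width': 1.002053861035718}
top {'intrinsics': array([[435.95842181,   0.        , 326.1403854 ],
       [  0.        , 435.95842181, 197.36053534],
       [  0.        ,   0.        ,   1.        ]]), 'R': array([[-0.0167507 , -0.99958446, -0.02345892],
       [-0.993675  ,  0.01924806, -0.11063231],
       [ 0.11103787,  0.02145738, -0.99358451]]), 't': array([-0.00816853,  0.55356285,  1.24079069])}
[... 200 characters left out ...]
, -0.5620537 ,  0.01864309],
       [-0.41260902, -0.62888645, -0.65898076],
       [ 0.38210696,  0.53721269, -0.75192872]]), 't': array([-0.4704923 ,  0.28436422,  1.21710001])}
{'intrinsics': array([[325.15361579,   0.        , 318.35131476],
       [  0.        , 325.15361579, 196.90713093],
       [  0.        ,   0.        ,   1.        ]]), 'mount': array([[ 7.20363070e-04, -9.54339406e-01, -2.98723582e-01,
         7.70303063e-02],
       [ 9.99999731e-01,  6.46373004e-04,  3.46486361e-04,
        -7.92017560e-05],
       [-1.37578729e-04, -2.98723751e-01,  9.54339615e-01,
        -1.17253350e-01],
       [ 0.00000000e+00,  0.00000000e+00,  0.00000000e+00,
         1.00000000e+00]])}
```

View pics/top0.png

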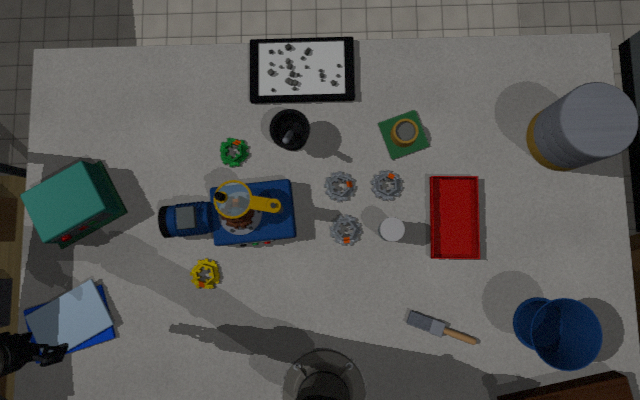

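View pics/side0.png

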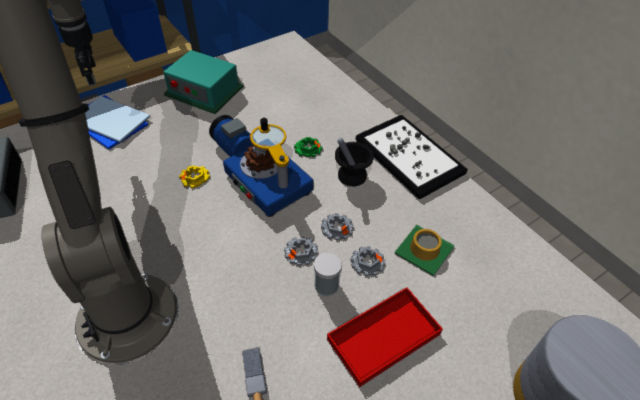

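Top view: the breaker is at (250,212) with its guard near-shut (pin ~ (273,205), knob ~ (220,197)). Three steel cogs lie at (340,186), (387,186) and (346,230), with the jar at (392,229), tray at (455,217), mould at (405,132) and mortar at (290,130). Side view confirms this.

```bash
cat > h.py <<'E'
import numpy as np, cv2
from scipy.spatial.transform import Rotation as Rn
from station import *
def Rq(q): return Rn.from_quat(np.r_[q[1:],q[0]]).as_matrix()
def cam(name,o=None):
    c=calibration(name);K=c["intrinsics"]
    if "R" in c: R,t=c["R"],c["t"]
    else:
        o=o or get_obs();T=np.eye(4);T[:3,:3]=Rq(o["tool_rot"]);T[:3,3]=o["eef_pos"]
        M=np.linalg.inv(T@c["mount"]);R,t=M[:3,:3],M[:3,3]
    return K,R,t
def world(C,uv,d):
    K,R,t=C;p=np.linalg.inv(K)@np.c_[uv,np.ones(len(uv))].T*d
    return (R.T@(p-t[:,None])).T
def onz(C,uv,z):
    K,R,t=C;r=(R.T@(np.linalg.inv(K)@np.r_[uv,1]));o=-R.T@t
    return o+r*(z-o[2])/r[2]
def proj(C,X):
    K,R,t=C;p=K@(R@np.asarray(X,float)+t);return p[:2]/p[2]
def cloud(C,d):
    v,u=np.indices(d.shape);P=world(C,np.c_[u.ravel(),v.ravel()],d.ravel()).reshape(d.shape+(3,));P[d==0]=np.nan;return P
E
python3 - <<'E'
from h import *
im={};
for n in("top","side"):
    i=cv2.imread(f"pics/{n}0.png");d=np.load(f"pics/{n}0.npy");C=cam(n);P=cloud(C,d)
    if n=="top":
        for nm,uv in dict(bench=(320,300),cogs1=(340,186),c2=(387,186),c3=(346,230),tray=(455,217),jar=(392,229),body=(285,190),motor=(186,217),pin=(273,205),knob=(219,196)).items():
            print(nm,P[uv[1],uv[0]].round(3))
    hsv=cv2.cvtColor(i,cv2.COLOR_BGR2HSV)
    og=cv2.inRange(hsv,(3,150,120),(18,255,255))
    k,l,s,c=cv2.connectedComponentsWithStats(og)
    for j in range(1,k):
        if s[j,4]>8:
            print(n,"orange",c[j].round(1),s[j,4],np.nanmedian(P[l==j],0).round(3))
    red=cv2.inRange(hsv,(0,200,60),(3,255,255))
    k,l,s,c=cv2.connectedComponentsWithStats(red);j=1+np.argmax(s[1:,4]);q=P[l==j];q=q[~np.isnan(q[:,0])]
    r=cv2.minAreaRect(q[:,:2].astype(np.float32)*1000);print("tray",r,np.percentile(q[:,2],[2,50,98]).round(3))
    # flat boss tops by height
    near=lambda z0,z1:(P[...,2]>z0)&(P[...,2]<z1)
    m=(near(.006,.03)&(hsv[...,1]<90)).astype(np.uint8);k,l,s,c=cv2.connectedComponentsWithStats(m)
    for j in range(1,k):
        if 200<s[j,4]<5000:
            q=P[l==j];(x,y),rr=cv2.minEnclosingCircle(q[:,:2].astype(np.float32));print(n,"grey",c[j].round(),s[j,4],np.round([x,y,rr],3),np.percentile(q[:,2],[5,50,95]).round(3))
    crop=i[150:270,150:430] if n=="top" else i[100:300,160:440]
    cv2.imwrite(f"pics/{n}0c.png",cv2.resize(crop,None,fx=2.8,fy=2.8,interpolation=cv2.INTER_CUBIC))
E
```

```text
bench [ 0.256  0.005 -0.001]
cogs1 [ 0.591 -0.06  -0.004]
c2 [ 0.587 -0.2   -0.001]
c3 [ 0.458 -0.075 -0.001]
tray [ 0.491 -0.396  0.004]
jar [ 0.455 -0.198  0.101]
body [0.574 0.099 0.059]
motor [0.498 0.364 0.113]
pin [0.521 0.118 0.167]
knob [0.544 0.252 0.193]
top orange [236.1 142. ] 16 [0.728 0.251 0.014]
top orange [390.8 175.3] 22 [ 0.618 -0.21   0.01 ]
top orange [347.6 183.9] 9 [ 0.593 -0.083  0.02 ]
top orange [346.6 241.2] 13 [ 0.426 -0.077  0.008]
top orange [200.9 283.8] 17 [0.308 0.352 0.01 ]
tray ((490.6726989746094, -389.5386962890625), (135.5275115966797, 238.47438049316406), 88.30461120605469) [-0.002  0.003  0.029]
top grey [339. 187.] 343 [ 0.589 -0.058  0.046] [0.006 0.01  0.023]
top grey [386. 186.] 370 [ 0.59  -0.198  0.047] [0.006 0.01  0.024]
top grey [345. 229.] 363 [ 0.459 -0.072  0.046] [0.006 0.01  0.024]
top grey [ 71. 317.] 3591 [0.21  0.733 0.134] [0.016 0.021 0.025]
top grey [426. 323.] 550 [ 0.189 -0.297  0.056] [0.012 0.017 0.022]
top grey [324. 373.] 1941 [ 0.003 -0.001  0.117] [0.008 0.013 0.025]
side orange [317.1 143.7] 15 [0.728 0.247 0.013]
s
[... 361 characters left out ...]
0.001 0.006 0.032]
side grey [557.  51.] 1132 [1.838 0.246 0.444] [0.007 0.018 0.029]
side grey [113. 118.] 1736 [0.206 0.74  0.14 ] [0.018 0.023 0.027]
side grey [412. 157.] 3755 [0.948 0.052 0.189] [0.016 0.026 0.029]
side grey [ 13. 197.] 217 [-0.127  0.59   0.119] [0.008 0.02  0.029]
side grey [352. 178.] 263 [0.743 0.077 0.047] [0.008 0.018 0.029]
side grey [336. 225.] 478 [ 0.586 -0.058  0.049] [0.007 0.012 0.025]
side grey [301. 250.] 548 [ 0.459 -0.074  0.048] [0.007 0.012 0.025]
side grey [366. 261.] 573 [ 0.589 -0.199  0.048] [0.007 0.012 0.025]
side grey [133. 328.] 3076 [ 0.002 -0.001  0.121] [0.01  0.015 0.026]
side grey [254. 372.] 835 [ 0.19  -0.299  0.056] [0.015 0.019 0.023]
```

View pics/top0c.png

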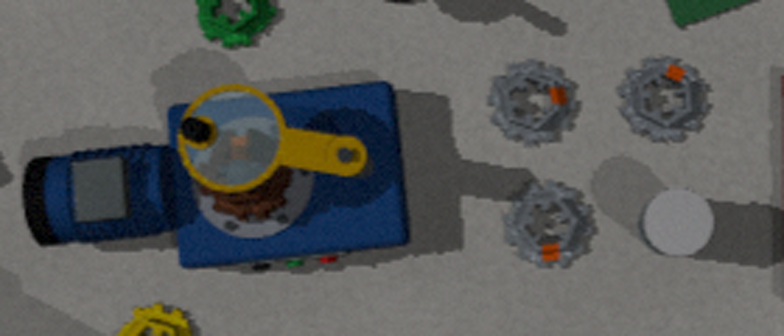

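View pics/side0c.png

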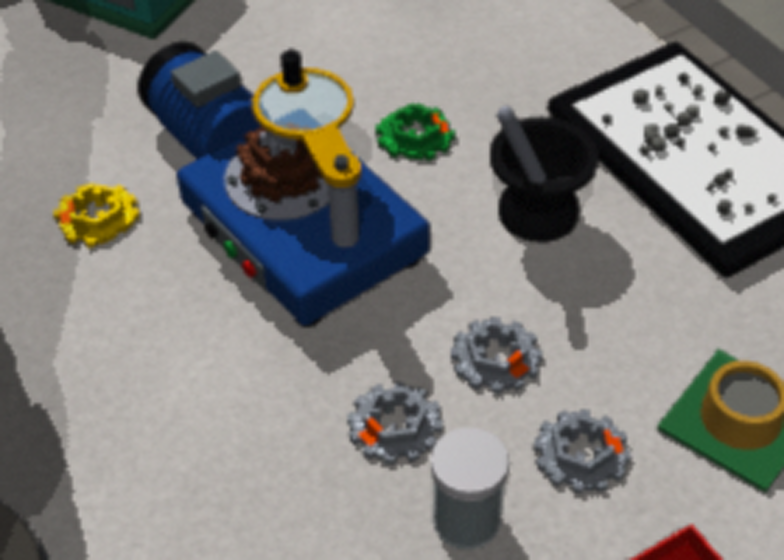

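Run:
```python
from h import *
import station; print([x for x in dir(station) if x[0]!='_'], getattr(station,'finger_overhang',None), get_obs().get('finger_overhang'))
al=[]
for n in("top","side"):
    i=cv2.imread(f"pics/{n}0.png");d=np.load(f"pics/{n}0.npy");C=cam(n);P=cloud(C,d);hsv=cv2.cvtColor(i,cv2.COLOR_BGR2HSV)
    m=(abs(P[...,2]-.06)<.006)&(P[...,0]>.38)&(P[...,0]<.65)&(P[...,1]>.03)&(P[...,1]<.34)&(hsv[...,1]>120)&(hsv[...,0]>95)
    q=P[m];r=cv2.minAreaRect(q[:,:2].astype(np.float32)*1000);print(n,"body",r,len(q),np.median(q[:,2]))
    m=(P[...,2]>.186)&(P[...,2]<.2)&(P[...,0]>.5)&(P[...,0]<.6)&(P[...,1]>.22)&(P[...,1]<.28)
    print("knobtop",np.median(P[m],0),m.sum())
    m=(P[...,2]>.162)&(P[...,2]<.178)&(P[...,0]>.48)&(P[...,0]<.56)&(P[...,1]>.09)&(P[...,1]<.15)
    print("pin",np.median(P[m],0),m.sum())
    m=(hsv[...,0]<30)&(hsv[...,1]>200)&(hsv[...,0]>18)&(P[...,2]>.145)&(P[...,2]<.165)&(P[...,1]>.15)
    (x,y),rr=cv2.minEnclosingCircle(P[m][:,:2].astype(np.float32));print("disc",x,y,rr,m.sum())
# cogs
for uv1,uv2 in (((339,187),(336,225)),((345,229),(301,250)),((386,186),(366,261))): print(onz(cam("top"),uv1,.014).round(3),onz(cam("side"),uv2,.014).round(3))
```

```text
['PlanningError', 'calibration', 'finger_overhang', 'get_obs', 'hand_in', 'read_camera'] 0.025 None
top body ((511.67578125, 210.74844360351562), (167.76792907714844, 267.8218994140625), 5.452045440673828) 2386 0.058706322843338356
knobtop [0.54452843 0.25363962 0.19058528] 52
pin [0.52051621 0.11534453 0.16388135] 70
disc 0.5338231325149536 0.2116372287273407 0.06568465381860733 367
side body ((509.10150146484375, 207.950927734375), (168.02760314941406, 271.94171142578125), 5.7910027503967285) 1731 0.06088674587667241
knobtop [0.54265849 0.25111617 0.19212132] 44
pin [0.51878178 0.11273734 0.16463162] 103
disc 0.5376803278923035 0.20925608277320862 0.063788041472435 216
[ 0.585 -0.056  0.014] [ 0.585 -0.059  0.014]
[ 0.461 -0.071  0.014] [ 0.456 -0.077  0.014]
[ 0.586 -0.195  0.014] [ 0.581 -0.202  0.014]
```

```bash
cat >> h.py <<'E'
def tool(phi):  # tool down, tool y at world angle phi (deg)
    a=np.deg2rad(phi);y=np.array([np.cos(a),np.sin(a),0]);z=np.array([0,0,-1.]);return np.c_[np.cross(y,z),y,z]
def plan(wps,claw=None):
    """wps: (x,y,z,phi,n)."""
    import json
    o=get_obs();p=o["eef_pos"].copy();R=Rq(o["tool_rot"]);out=[]
    print("now",p.round(4),"phi",np.rad2deg(np.arctan2(R[1,1],R[0,1])).round(1),"q",o["q"].round(2),"w",round(o["gripper_width"]*.0854,4),"F",o["contact_force"].round(1),"t",round(o["t"],1))
    for x,y,z,phi,n in wps:
        for k in range(n,0,-1):
            d=R.T@((np.array([x,y,z])-p)/k);rv=Rn.from_matrix(R.T@tool(phi)).as_rotvec()/k
            w=np.rad2deg(rv)
            r={a:float(np.round(v,4)) for a,v in zip(("dx","dy","dz"),d) if abs(v)>5e-5}
            r|={a:float(np.round(v,1)) for a,v in zip(("wx","wy","wz"),w) if abs(v)>.05}
            p=p+R@np.array([r.get(a,0) for a in("dx","dy","dz")])
            R=R@Rn.from_rotvec(np.deg2rad([r.get(a,0) for a in("wx","wy","wz")])).as_matrix()
            if claw is not None:r["claw"]=claw
            out.append(r)
    print(len(out),json.dumps(out).replace(" ",""))
def arc(c,r,a0,a1,z,n,off=0):  # knob path, angles (rad) from +y toward +x
    return [(c[0]+r*np.sin(a),c[1]+r*np.cos(a),z,180-np.rad2deg(a)+off,1) for a in np.linspace(a0,a1,n+1)[1:]]
E
python3 -c "
from h import *
plan([(.5436,.2524,.25,170,15),(.5436,.2524,.186,170,4)],.045)"
```

```text
now [0.1986 0.6446 0.2554] phi 72.9 q [-1.38  0.48  0.02  1.56 -0.01  1.11 -0.08] w 0.085 F [-0.6  0.2  0.1] t 0.1
19 [{"dx":-0.0297,"dy":-0.0182,"dz":0.0004,"wz":-6.5,"claw":0.045},{"dx":-0.0274,"dy":-0.0215,"dz":0.0004,"wz":-6.5,"claw":0.045},{"dx":-0.0248,"dy":-0.0244,"dz":0.0004,"wz":-6.5,"claw":0.045},{"dx":-0.0219,"dy":-0.0271,"dz":0.0004,"wz":-6.5,"claw":0.045},{"dx":-0.0187,"dy":-0.0294,"dz":0.0004,"wz":-6.5,"claw":0.045},{"dx":-0.0152,"dy":-0.0313,"dz":0.0004,"wz":-6.5,"claw":0.045},{"dx":-0.0116,"dy":-0.0328,"dz":0.0004,"wz":-6.5,"claw":0.045},{"dx":-0.0078,"dy":-0.0339,"dz":0.0004,"wz":-6.5,"claw":0.045},{"dx":-0.0039,"dy":-0.0346,"dz":0.0004,"wz":-6.4,"claw":0.045},{"dy":-0.0348,"dz":0.0004,"wz":-6.5,"claw":0.045},{"dx":0.0039,"dy":-0.0346,"dz":0.0004,"wz":-6.4,"claw":0.045},{"dx":0.0077,"dy":-0.034,"dz":0.0004,"wz":-6.5,"claw":0.045},{"dx":0.0115,"dy":-0.0329,"dz":0.0004,"wz":-6.4,"claw":0.045},{"dx":0.0151,"dy":-0.0314,"dz":0.0004,"wz":-6.5,"claw":0.045},{"dx":0.0186,"dy":-0.0295,"dz":0.0003,"wy":-0.1,"wz":-6.4,"claw":0.045},{"dz":0.016,"claw":0.045},{"dz":0.016,"claw":0.045},{"dz":0.016,"claw":0.045},{"dy":0.0001,"dz":0.016,"claw":0.045}]
```

drive_tool(increments=[{"wz": -9.7,"claw": 0.045},{"wz": -9.7},{"wz": -9.7},{"wz": -9.7},{"wz": -9.7},{"wz": -9.7},{"wz": -9.7},{"wz": -9.7},{"wz": -9.7},{"wz": -9.8},{"dx": 0.036,"dy": -0.045},{"dx": 0.036,"dy": -0.045},{"dx": 0.036,"dy": -0.045},{"dx": 0.036,"dy": -0.045},{"dx": 0.036,"dy": -0.045},{"dx": 0.036,"dy": -0.045},{"dx": 0.036,"dy": -0.045},{"dx": 0.036,"dy": -0.045},{"dx": 0.036,"dy": -0.045},{}])

```text
schema error: expected keys claw, dx, dy, dz, wx, wy, wz
```

```bash
cat >> h.py <<'E'
def go(x,y,z,phi):
    """turn first, then shift: totals in the tool axes"""
    o=get_obs();p=o["eef_pos"];R=Rq(o["tool_rot"]);T=tool(phi)
    print("now",p.round(4),"phi",np.rad2deg(np.arctan2(R[1,1],R[0,1])).round(1),"q",o["q"].round(2),"w",round(o["gripper_width"]*.0854,4),"F",o["contact_force"].round(1),"gf",round(o["grasp_force"],1),"t",round(o["t"],1))
    print("turn",np.rad2deg(Rn.from_matrix(R.T@T).as_rotvec()).round(1),"then shift",(T.T@(np.array([x,y,z])-p)).round(4))
E
python3 -c "
from h import *
go(.5436,.2524,.188,170)"
```

```text
now [0.1986 0.6446 0.2554] phi 72.9 q [-1.38  0.48  0.02  1.56 -0.01  1.11 -0.08] w 0.085 F [-0.6  0.2  0.1] gf 0.0 t 0.1
turn [ -0.1  -0.1 -97.1] then shift [ 0.3263 -0.4079  0.0674]
```

drive_tool(increments=[{"dx": 0,"dy": 0,"dz": 0,"wx": 0,"wy": 0,"wz": -9.7,"claw": 0.045},{"dx": 0,"dy": 0,"dz": 0,"wx": 0,"wy": 0,"wz": -9.7,"claw": 0.045},{"dx": 0,"dy": 0,"dz": 0,"wx": 0,"wy": 0,"wz": -9.7,"claw": 0.045},{"dx": 0,"dy": 0,"dz": 0,"wx": 0,"wy": 0,"wz": -9.7,"claw": 0.045},{"dx": 0,"dy": 0,"dz": 0,"wx": 0,"wy": 0,"wz": -9.7,"claw": 0.045},{"dx": 0,"dy": 0,"dz": 0,"wx": 0,"wy": 0,"wz": -9.7,"claw": 0.045},{"dx": 0,"dy": 0,"dz": 0,"wx": 0,"wy": 0,"wz": -9.7,"claw": 0.045},{"dx": 0,"dy": 0,"dz": 0,"wx": 0,"wy": 0,"wz": -9.7,"claw": 0.045},{"dx": 0,"dy": 0,"dz": 0,"wx": 0,"wy": 0,"wz": -9.7,"claw": 0.045},{"dx": 0,"dy": 0,"dz": 0,"wx": 0,"wy": 0,"wz": -9.8,"claw": 0.045},{"dx": 0.036,"dy": -0.045,"dz": 0,"wx": 0,"wy": 0,"wz": 0,"claw": 0.045},{"dx": 0.036,"dy": -0.045,"dz": 0,"wx": 0,"wy": 0,"wz": 0,"claw": 0.045},{"dx": 0.036,"dy": -0.045,"dz": 0,"wx": 0,"wy": 0,"wz": 0,"claw": 0.045},{"dx": 0.036,"dy": -0.045,"dz": 0,"wx": 0,"wy": 0,"wz": 0,"claw": 0.045},{"dx": 0.036,"dy": -0.045,"dz": 0,"wx": 0,"wy": 0,"wz": 0,"claw": 0.045},{"dx": 0.036,"dy": -0.045,"dz": 0,"wx": 0,"wy": 0,"wz": 0,"claw": 0.045},{"dx": 0.036,"dy": -0.045,"dz": 0,"wx": 0,"wy": 0,"wz": 0,"claw": 0.045},{"dx": 0.036,"dy": -0.045,"dz": 0,"wx": 0,"wy": 0,"wz": 0,"claw": 0.045},{"dx": 0.036,"dy": -0.045,"dz": 0,"wx": 0,"wy": 0,"wz": 0,"claw": 0.045},{"dx": 0,"dy": 0,"dz": 0,"wx": 0,"wy": 0,"wz": 0,"claw": 0.045}])

```text
t: 2.6
eef_pos: [0.5445, 0.2496, 0.2557]
tool_rot: [-0.001, -0.639, 0.769, -0.001]
contact_force: [0.4, 0.4, 0.1]
gripper_width: 0.53
grasp_force: 0.0
```

```bash
python3 -c "
from h import *
go(.5436,.2524,.188,170)"
```

```text
now [0.5445 0.2496 0.2557] phi 169.4 q [-0.39  0.36 -0.18  1.73  0.08  1.05  2.36] w 0.0452 F [0.4 0.4 0.1] gf 0.0 t 2.6
turn [-0.1 -0.2 -0.6] then shift [-0.0026  0.0014  0.0677]
```

drive_tool(increments=[{"dx": -0.001,"dy": 0,"dz": 0.0225,"wx": 0,"wy": 0,"wz": -0.6,"claw": 0.045},{"dx": -0.001,"dy": 0.001,"dz": 0.0225,"wx": 0,"wy": 0,"wz": 0,"claw": 0.045},{"dx": 0,"dy": 0,"dz": 0.0225,"wx": 0,"wy": 0,"wz": 0,"claw": 0.045},{"dx": 0.0007,"dy": -0.0143,"dz": 0,"wx": 0,"wy": 0,"wz": 5.9,"claw": 0.045},{"dx": 0.0007,"dy": -0.0143,"dz": 0,"wx": 0,"wy": 0,"wz": 5.9,"claw": 0.045},{"dx": 0.0007,"dy": -0.0143,"dz": 0,"wx": 0,"wy": 0,"wz": 5.9,"claw": 0.045},{"dx": 0.0007,"dy": -0.0143,"dz": 0,"wx": 0,"wy": 0,"wz": 5.9,"claw": 0.045},{"dx": 0.0007,"dy": -0.0143,"dz": 0,"wx": 0,"wy": 0,"wz": 5.9,"claw": 0.045},{"dx": 0.0007,"dy": -0.0143,"dz": 0,"wx": 0,"wy": 0,"wz": 5.9,"claw": 0.045},{"dx": 0.0007,"dy": -0.0143,"dz": 0,"wx": 0,"wy": 0,"wz": 5.9,"claw": 0.045},{"dx": 0.0007,"dy": -0.0143,"dz": 0,"wx": 0,"wy": 0,"wz": 5.9,"claw": 0.045},{"dx": 0.0007,"dy": -0.0143,"dz": 0,"wx": 0,"wy": 0,"wz": 5.9,"claw": 0.045},{"dx": 0.0007,"dy": -0.0143,"dz": 0,"wx": 0,"wy": 0,"wz": 5.9,"claw": 0.045},{"dx": 0.0007,"dy": -0.0143,"dz": 0,"wx": 0,"wy": 0,"wz": 5.9,"claw": 0.045},{"dx": 0.0007,"dy": -0.0143,"dz": 0,"wx": 0,"wy": 0,"wz": 5.9,"claw": 0.045},{"dx": 0.0007,"dy": -0.0143,"dz": 0,"wx": 0,"wy": 0,"wz": 5.9,"claw": 0.045},{"dx": 0.0007,"dy": -0.0143,"dz": 0,"wx": 0,"wy": 0,"wz": 5.9,"claw": 0.045},{"dx": 0,"dy": 0,"dz": 0,"wx": 0,"wy": 0,"wz": 0,"claw": 0.06}])

```text
t: 4.85
eef_pos: [0.6567, 0.1153, 0.1884]
tool_rot: [-0.0, 0.018, 1.0, -0.0]
contact_force: [-0.2, 0.4, -0.5]
gripper_width: 0.699
grasp_force: 0.0
```

```bash
python3 -c "
from h import *
C=cam('top');im,d=read_camera('top');P=cloud(C,d)
cv2.imwrite('pics/top1c.png',cv2.resize(im[140:280,150:430,::-1],None,fx=2.8,fy=2.8,interpolation=cv2.INTER_CUBIC))
go(.42,.2,.35,87)
hsv=cv2.cvtColor(im,cv2.COLOR_RGB2HSV);X=P
m=(X[...,2]>.09)&(X[...,2]<.13)&(X[...,0]>.44)&(X[...,0]<.58)&(X[...,1]>.16)&(X[...,1]<.29)&(hsv[...,1]>60)
(x,y),r=cv2.minEnclosingCircle(X[m][:,:2].astype(np.float32));print(x,y,r,m.sum(),np.percentile(X[m][:,2],[5,50,95]))
"
```

```text
now [0.6566 0.1164 0.1884] phi 88.1 q [-0.4   0.53  0.19  1.65 -0.11  0.97  1.36] w 0.0601 F [-0.1 -0.4 -0.2] gf 0.0 t 4.9
turn [-0.  -0.1  1.1] then shift [ 0.2407  0.0711 -0.1616]
0.5065975189208984 0.2666899561882019 0.01564064808189869 35 [0.09339744 0.09823404 0.10203891]
```

View pics/top1c.png

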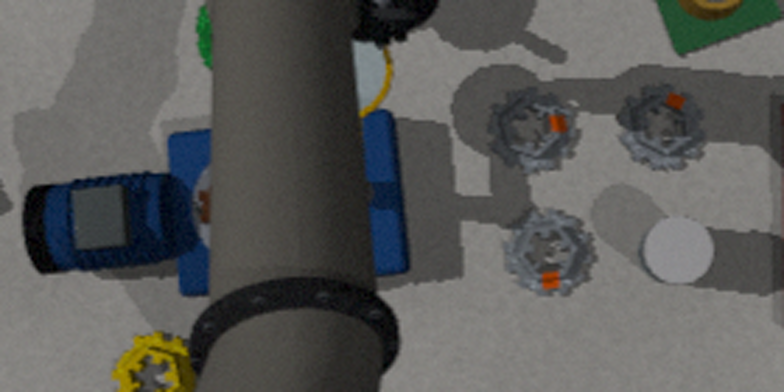

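Guard appears swung out toward +x (disc edge at crop (380,80)). The arm hides the hub, so I'll look with the wrist camera.

drive_tool(increments=[{"dx": 0,"dy": 0,"dz": -0.024,"wx": 0,"wy": 0,"wz": 0,"claw": 0.07},{"dx": 0,"dy": 0,"dz": -0.024,"wx": 0,"wy": 0,"wz": 0,"claw": 0.075},{"dx": 0,"dy": 0,"dz": -0.024,"wx": 0,"wy": 0,"wz": 7.5,"claw": 0.075},{"dx": 0,"dy": 0,"dz": 0,"wx": 0,"wy": 0,"wz": 7.5,"claw": 0.075},{"dx": 0,"dy": 0,"dz": 0,"wx": 0,"wy": 0,"wz": 7.5,"claw": 0.075},{"dx": 0.036,"dy": 0.0073,"dz": 0,"wx": 0,"wy": 0,"wz": 0,"claw": 0.075},{"dx": 0.036,"dy": 0.0073,"dz": 0,"wx": 0,"wy": 0,"wz": 0,"claw": 0.075},{"dx": 0.036,"dy": 0.0073,"dz": 0,"wx": 0,"wy": 0,"wz": 0,"claw": 0.075},{"dx": 0.036,"dy": 0.0073,"dz": 0,"wx": 0,"wy": 0,"wz": 0,"claw": 0.075},{"dx": 0.036,"dy": 0.0073,"dz": 0,"wx": 0,"wy": 0,"wz": 0,"claw": 0.075},{"dx": 0,"dy": 0,"dz": 0,"wx": 0,"wy": 0,"wz": 0,"claw": 0.075},{"dx": 0,"dy": 0,"dz": 0,"wx": 0,"wy": 0,"wz": 0,"claw": 0.075}])

```text
t: 6.4
eef_pos: [0.5086, 0.2241, 0.2609]
tool_rot: [0.0, 0.211, 0.977, 0.0]
contact_force: [0.7, -0.7, 0.5]
gripper_width: 0.877
grasp_force: 0.0
```

```bash
cat >> h.py <<'E'
def wshot(name,c=None,h=.1,s=3):
    o=get_obs();im,d=read_camera("wrist");C=cam("wrist",o);np.savez(f"pics/{name}.npz",im=im,d=d,p=o["eef_pos"],q=o["tool_rot"])
    cv2.imwrite(f"pics/{name}.png",cv2.cvtColor(im,cv2.COLOR_RGB2BGR))
    return C,im,d
E
python3 -c "
from h import *
C,im,d=wshot('w1')
go(.509,.2235,.26,65.6)
print(proj(C,[.509,.2235,.134]),proj(C,[.5+.1,.2235,.114]))
"
```

```text
now [0.5091 0.2235 0.2609] phi 65.5 q [-0.73  0.28  0.24  1.85 -0.08  1.02  0.69] w 0.0751 F [-0.3 -0.9 -0.5] gf 0.0 t 6.5
turn [ 0.   0.  -0.1] then shift [ 0.0001 -0.      0.0009]
[317.9311085  198.22786988] [358.67324015 277.25141276]
```

View pics/w1.png

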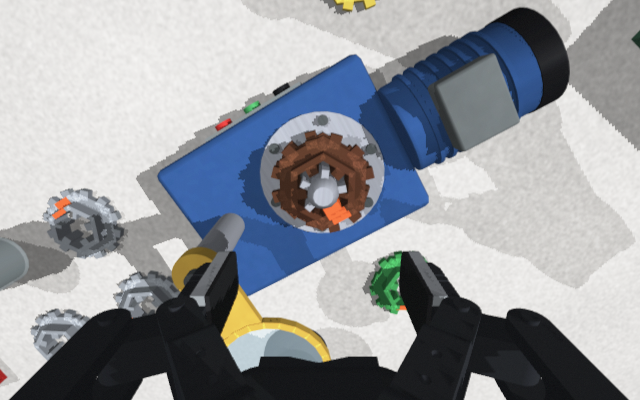

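```bash
cat >> h.py <<'E'
def ana(name,xy,z0,z1,rmax=.055,rmin=.0):
    f=np.load(f"pics/{name}.npz");o=dict(eef_pos=f["p"],tool_rot=f["q"]);C=cam("wrist",o);P=cloud(C,f["d"]);im=f["im"]
    hsv=cv2.cvtColor(im,cv2.COLOR_RGB2HSV);r=np.hypot(P[...,0]-xy[0],P[...,1]-xy[1]);b=(r<rmax)&(r>rmin)
    m=b&(P[...,2]>z0)&(P[...,2]<z1)
    og=b&(hsv[...,0]>4)&(hsv[...,0]<18)&(hsv[...,1]>180)&(hsv[...,2]>170)
    q=P[m][:,:2];h=cv2.convexHull(q.astype(np.float32))[:,0];M=cv2.moments((h*1e4).astype(np.float32));c=np.array([M["m10"],M["m01"]])/M["m00"]/1e4
    w=[ (np.ptp(h@[np.cos(a),np.sin(a)]),np.rad2deg(a)) for a in np.deg2rad(np.arange(0,180,1))]
    # best hex angle: min sum of widths at a,a+60,a+120
    W=np.array([x[0] for x in w]);S=W[:60]+W[60:120]+W[120:180];a=int(np.argmin(S))
    print(name,"hull centre",c.round(4),"n",m.sum(),"hex angle",a,"flats",W[[a,a+60,a+120]].round(4))
    qo=P[og];
    if len(qo): mo=np.median(qo,0);print("  orange",mo.round(4),len(qo),"dir from c",np.rad2deg(np.arctan2(mo[1]-c[1],mo[0]-c[0])).round(1))
    return c,a
E
python3 -c "
from h import *
ana('w1',(.509,.2235),.109,.118)
ana('w1',(.509,.2235),.094,.104)
for z in(.126,): ana('w1',(.509,.2235),.12,.14,.03)
f=np.load('pics/w1.npz');im=f['im'][90:260,220:440];cv2.imwrite('pics/w1c.png',cv2.resize(im[...,::-1],None,fx=3.5,fy=3.5,interpolation=cv2.INTER_CUBIC))
"
```

```text
w1 hull centre [0.5089 0.2279] n 1847 hex angle 5 flats [0.0544 0.0541 0.0543]
  orange [0.5334 0.2303 0.1143] 335 dir from c 5.5
w1 hull centre [0.5082 0.2286] n 3636 hex angle 51 flats [0.088  0.0876 0.0883]
  orange [0.5334 0.2303 0.1143] 335 dir from c 3.9
w1 hull centre [0.5095 0.228 ] n 1176 hex angle 6 flats [0.0373 0.0375 0.0382]
  orange [0.5279 0.2299 0.1224] 220 dir from c 6.0
```

View pics/w1c.png

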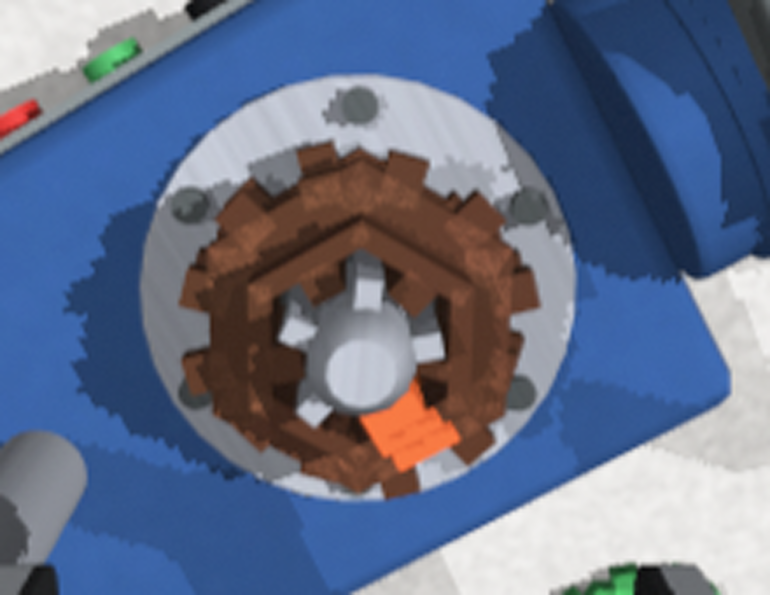

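Wrist crop shows the worn cog's hex boss centred at hub, with flats at 5.5°, boss top 114 mm and orange slot at crop (410,430) pointing +x, all as expected. Descending to grip the upper worn cog.

drive_tool(increments=[{"dx": 0.0017,"dy": 0.0038,"dz": 0.02,"wx": 0,"wy": 0,"wz": 0,"claw": 0.075},{"dx": 0,"dy": 0,"dz": 0.02,"wx": 0,"wy": 0,"wz": 0,"claw": 0.075},{"dx": 0,"dy": 0,"dz": 0.02,"wx": 0,"wy": 0,"wz": 0,"claw": 0.075},{"dx": 0,"dy": 0,"dz": 0.02,"wx": 0,"wy": 0,"wz": 0,"claw": 0.075},{"dx": 0,"dy": 0,"dz": 0.02,"wx": 0,"wy": 0,"wz": 0,"claw": 0.075},{"dx": 0,"dy": 0,"dz": 0.02,"wx": 0,"wy": 0,"wz": 0,"claw": 0.075},{"dx": 0,"dy": 0,"dz": 0.017,"wx": 0,"wy": 0,"wz": 0,"claw": 0.075},{"dx": 0,"dy": 0,"dz": 0,"wx": 0,"wy": 0,"wz": 0,"claw": 0.04},{"dx": 0,"dy": 0,"dz": 0,"wx": 0,"wy": 0,"wz": 0,"claw": 0.04},{"dx": 0,"dy": 0,"dz": 0,"wx": 0,"wy": 0,"wz": 0,"claw": 0.04},{"dx": 0,"dy": 0,"dz": 0,"wx": 0,"wy": 0,"wz": 0,"claw": 0.04}], newtons=70)

```text
t: 7.82
eef_pos: [0.5084, 0.2279, 0.1239]
tool_rot: [-0.0, 0.212, 0.977, 0.0]
contact_force: [0.2, -0.4, -4.5]
gripper_width: 0.611
grasp_force: 73.7
```

```bash
python3 -c "
from h import *
go(.4885,-.334,.26,88.2)
o=get_obs();print(o['torque'].round(2))"
```

```text
now [0.5084 0.2279 0.1239] phi 65.5 q [-0.7   0.46  0.21  1.96 -0.14  0.73  0.73] w 0.0522 F [ 0.2 -0.4 -4.5] gf 73.7 t 7.8
turn [  0.   -0.  -22.7] then shift [ 0.0022 -0.5623 -0.1361]
[0.05 0.01 0.04]
```

drive_tool(increments=[{"dx": 0,"dy": 0,"dz": -0.015,"wx": 0,"wy": 0,"wz": 0,"claw": 0.04},{"dx": 0,"dy": 0,"dz": -0.03,"wx": 0,"wy": 0,"wz": 0,"claw": 0.04},{"dx": 0,"dy": 0,"dz": -0.03,"wx": 0,"wy": 0,"wz": 0,"claw": 0.04},{"dx": 0,"dy": 0,"dz": -0.03,"wx": 0,"wy": 0,"wz": 0,"claw": 0.04},{"dx": 0,"dy": 0,"dz": -0.03,"wx": 0,"wy": 0,"wz": 0,"claw": 0.04},{"dx": -0.0208,"dy": -0.0393,"dz": 0,"wx": 0,"wy": 0,"wz": 0,"claw": 0.04},{"dx": -0.0208,"dy": -0.0393,"dz": 0,"wx": 0,"wy": 0,"wz": 0,"claw": 0.04},{"dx": -0.0208,"dy": -0.0393,"dz": 0,"wx": 0,"wy": 0,"wz": 0,"claw": 0.04},{"dx": -0.0208,"dy": -0.0393,"dz": 0,"wx": 0,"wy": 0,"wz": 0,"claw": 0.04},{"dx": -0.0208,"dy": -0.0393,"dz": 0,"wx": 0,"wy": 0,"wz": 0,"claw": 0.04},{"dx": -0.0208,"dy": -0.0393,"dz": 0,"wx": 0,"wy": 0,"wz": 0,"claw": 0.04},{"dx": -0.0208,"dy": -0.0393,"dz": 0,"wx": 0,"wy": 0,"wz": 0,"claw": 0.04},{"dx": -0.0208,"dy": -0.0393,"dz": 0,"wx": 0,"wy": 0,"wz": 0,"claw": 0.04},{"dx": -0.0208,"dy": -0.0393,"dz": 0,"wx": 0,"wy": 0,"wz": 0,"claw": 0.04},{"dx": -0.0208,"dy": -0.0393,"dz": 0,"wx": 0,"wy": 0,"wz": 0,"claw": 0.04},{"dx": -0.0208,"dy": -0.0393,"dz": 0,"wx": 0,"wy": 0,"wz": 0,"claw": 0.04},{"dx": -0.0208,"dy": -0.0393,"dz": 0,"wx": 0,"wy": 0,"wz": 0,"claw": 0.04},{"dx": -0.0208,"dy": -0.0393,"dz": 0,"wx": 0,"wy": 0,"wz": 0,"claw": 0.04},{"dx": -0.0208,"dy": -0.0393,"dz": 0,"wx": 0,"wy": 0,"wz": 0,"claw": 0.04},{"dx": 0,"dy": 0,"dz": 0,"wx": 0,"wy": 0,"wz": 0,"claw": 0.04}])

```text
t: 10.32
eef_pos: [0.5431, -0.3982, 0.2598]
tool_rot: [0.0, 0.215, 0.977, -0.002]
contact_force: [-0.7, -0.5, -3.4]
gripper_width: 0.612
grasp_force: 74.8
```

```bash
python3 -c "
from h import *
go(.545,-.393,.038,65.5)"
```

```text
now [ 0.5431 -0.3982  0.2598] phi 65.1 q [ 0.2   0.51  0.49  1.58 -0.26  1.12  1.89] w 0.0523 F [-0.7 -0.5 -3.4] gf 74.8 t 10.3
turn [-0.2  0.1 -0.4] then shift [0.0004 0.0055 0.2218]
```

drive_tool(increments=[{"dx": 0,"dy": 0.0055,"dz": 0.032,"wx": 0,"wy": 0,"wz": -0.4,"claw": 0.04},{"dx": 0,"dy": 0,"dz": 0.032,"wx": 0,"wy": 0,"wz": 0,"claw": 0.04},{"dx": 0,"dy": 0,"dz": 0.032,"wx": 0,"wy": 0,"wz": 0,"claw": 0.04},{"dx": 0,"dy": 0,"dz": 0.032,"wx": 0,"wy": 0,"wz": 0,"claw": 0.04},{"dx": 0,"dy": 0,"dz": 0.032,"wx": 0,"wy": 0,"wz": 0,"claw": 0.04},{"dx": 0,"dy": 0,"dz": 0.032,"wx": 0,"wy": 0,"wz": 0,"claw": 0.04},{"dx": 0,"dy": 0,"dz": 0.02,"wx": 0,"wy": 0,"wz": 0,"claw": 0.04},{"dx": 0,"dy": 0,"dz": 0.009,"wx": 0,"wy": 0,"wz": 0,"claw": 0.04},{"dx": 0,"dy": 0,"dz": 0,"wx": 0,"wy": 0,"wz": 0,"claw": 0.04},{"dx": 0,"dy": 0,"dz": 0,"wx": 0,"wy": 0,"wz": 0,"claw": 0.067},{"dx": 0,"dy": 0,"dz": 0,"wx": 0,"wy": 0,"wz": 0,"claw": 0.067},{"dx": 0,"dy": 0,"dz": 0,"wx": 0,"wy": 0,"wz": 0,"claw": 0.067},{"dx": 0,"dy": 0,"dz": -0.03,"wx": 0,"wy": 0,"wz": 0,"claw": 0.075},{"dx": 0,"dy": 0,"dz": -0.04,"wx": 0,"wy": 0,"wz": 0,"claw": 0.075},{"dx": 0,"dy": 0,"dz": -0.04,"wx": 0,"wy": 0,"wz": 0,"claw": 0.075},{"dx": 0,"dy": 0,"dz": -0.04,"wx": 0,"wy": 0,"wz": 0,"claw": 0.075},{"dx": 0,"dy": 0,"dz": -0.04,"wx": 0,"wy": 0,"wz": 0,"claw": 0.075},{"dx": 0,"dy": 0,"dz": -0.031,"wx": 0,"wy": 0,"wz": 0,"claw": 0.075},{"dx": 0,"dy": 0,"dz": 0,"wx": 0,"wy": 0,"wz": 0,"claw": 0.075}])

```text
t: 12.7
eef_pos: [0.5484, -0.3897, 0.2623]
tool_rot: [0.003, 0.209, 0.978, -0.001]
contact_force: [-0.2, -0.2, 0.4]
gripper_width: 0.877
grasp_force: 0.0
```

```bash
python3 -c "
from h import *
C,im,d=wshot('w2')
go(.508,.228,.26,65.5)
ana('w2',(.545,-.393),.021,.034)"
```

```text
now [ 0.5477 -0.3889  0.2602] phi 65.9 q [ 0.18  0.5   0.49  1.59 -0.26  1.11  1.89] w 0.0749 F [-0.1 -0.4 -0.7] gf 0.0 t 12.8
turn [0.  0.2 0.4] then shift [2.920e-01 5.449e-01 2.000e-04]
w2 hull centre [ 0.548  -0.3888] n 1049 hex angle 6 flats [0.0544 0.0539 0.0544]
  orange [ 0.5793 -0.3857  0.0134] 153 dir from c 5.6
```

drive_tool(increments=[{"dx": 0.0208,"dy": 0.0389,"dz": 0,"wx": 0,"wy": 0,"wz": 0.4,"claw": 0.075},{"dx": 0.0208,"dy": 0.0389,"dz": 0,"wx": 0,"wy": 0,"wz": 0,"claw": 0.075},{"dx": 0.0208,"dy": 0.0389,"dz": 0,"wx": 0,"wy": 0,"wz": 0,"claw": 0.075},{"dx": 0.0208,"dy": 0.0389,"dz": 0,"wx": 0,"wy": 0,"wz": 0,"claw": 0.075},{"dx": 0.0208,"dy": 0.0389,"dz": 0,"wx": 0,"wy": 0,"wz": 0,"claw": 0.075},{"dx": 0.0208,"dy": 0.0389,"dz": 0,"wx": 0,"wy": 0,"wz": 0,"claw": 0.075},{"dx": 0.0208,"dy": 0.0389,"dz": 0,"wx": 0,"wy": 0,"wz": 0,"claw": 0.075},{"dx": 0.0208,"dy": 0.0389,"dz": 0,"wx": 0,"wy": 0,"wz": 0,"claw": 0.075},{"dx": 0.0208,"dy": 0.0389,"dz": 0,"wx": 0,"wy": 0,"wz": 0,"claw": 0.075},{"dx": 0.0208,"dy": 0.0389,"dz": 0,"wx": 0,"wy": 0,"wz": 0,"claw": 0.075},{"dx": 0.0208,"dy": 0.0389,"dz": 0,"wx": 0,"wy": 0,"wz": 0,"claw": 0.075},{"dx": 0.0208,"dy": 0.0389,"dz": 0,"wx": 0,"wy": 0,"wz": 0,"claw": 0.075},{"dx": 0.0208,"dy": 0.0389,"dz": 0,"wx": 0,"wy": 0,"wz": 0,"claw": 0.075},{"dx": 0.0208,"dy": 0.0389,"dz": 0,"wx": 0,"wy": 0,"wz": 0,"claw": 0.075},{"dx": 0,"dy": 0,"dz": 0,"wx": 0,"wy": 0,"wz": 0,"claw": 0.075},{"dx": 0,"dy": 0,"dz": 0,"wx": 0,"wy": 0,"wz": 0,"claw": 0.075}])

```text
t: 14.75
eef_pos: [0.5077, 0.227, 0.2578]
tool_rot: [-0.001, 0.212, 0.977, -0.001]
contact_force: [0.4, -1.2, -0.4]
gripper_width: 0.875
grasp_force: 0.0
```

```bash
python3 -c "
from h import *
C,im,d=wshot('w3')
go(.508,.228,.102,65.5)
ana('w3',(.508,.228),.087,.096)
ana('w3',(.508,.228),.115,.127,.03)"
```

```text
now [0.508  0.2264 0.258 ] phi 65.4 q [-0.76  0.28  0.28  1.86 -0.09  1.02  0.7 ] w 0.0748 F [ 0.8 -0.3  0.5] gf 0.0 t 14.8
turn [-0.1 -0.  -0.1] then shift [0.0006 0.0015 0.156 ]
w3 hull centre [0.5088 0.228 ] n 1291 hex angle 5 flats [0.0543 0.0538 0.0542]
  orange [0.5273 0.2324 0.1223] 229 dir from c 13.5
w3 hull centre [0.5094 0.228 ] n 606 hex angle 5 flats [0.0369 0.0376 0.0382]
  orange [0.5257 0.2317 0.1234] 155 dir from c 12.6
```

drive_tool(increments=[{"dx": 0.0003,"dy": 0.002,"dz": 0.03,"wx": 0,"wy": 0,"wz": 0,"claw": 0.075},{"dx": 0,"dy": 0,"dz": 0.03,"wx": 0,"wy": 0,"wz": 0,"claw": 0.075},{"dx": 0,"dy": 0,"dz": 0.03,"wx": 0,"wy": 0,"wz": 0,"claw": 0.075},{"dx": 0,"dy": 0,"dz": 0.03,"wx": 0,"wy": 0,"wz": 0,"claw": 0.075},{"dx": 0,"dy": 0,"dz": 0.024,"wx": 0,"wy": 0,"wz": 0,"claw": 0.075},{"dx": 0,"dy": 0,"dz": 0.012,"wx": 0,"wy": 0,"wz": 0,"claw": 0.075},{"dx": 0,"dy": 0,"dz": 0,"wx": 0,"wy": 0,"wz": 0,"claw": 0.04},{"dx": 0,"dy": 0,"dz": 0,"wx": 0,"wy": 0,"wz": 0,"claw": 0.04},{"dx": 0,"dy": 0,"dz": 0,"wx": 0,"wy": 0,"wz": 0,"claw": 0.04},{"dx": 0,"dy": 0,"dz": 0,"wx": 0,"wy": 0,"wz": 0,"claw": 0.04},{"dx": 0,"dy": 0,"dz": -0.015,"wx": 0,"wy": 0,"wz": 0,"claw": 0.04},{"dx": 0,"dy": 0,"dz": -0.03,"wx": 0,"wy": 0,"wz": 0,"claw": 0.04},{"dx": 0,"dy": 0,"dz": -0.03,"wx": 0,"wy": 0,"wz": 0,"claw": 0.04},{"dx": 0,"dy": 0,"dz": -0.03,"wx": 0,"wy": 0,"wz": 0,"claw": 0.04},{"dx": 0,"dy": 0,"dz": -0.03,"wx": 0,"wy": 0,"wz": 0,"claw": 0.04},{"dx": 0,"dy": 0,"dz": -0.025,"wx": 0,"wy": 0,"wz": 0,"claw": 0.04},{"dx": 0,"dy": 0,"dz": 0,"wx": 0,"wy": 0,"wz": 0,"claw": 0.04}])

```text
t: 16.92
eef_pos: [0.5096, 0.2304, 0.2651]
tool_rot: [0.001, 0.212, 0.977, 0.002]
contact_force: [0.8, 0.2, -5.8]
gripper_width: 0.608
grasp_force: 75.4
```

```bash
python3 -c "
from h import *
C,im,d=wshot('w4')
go(.433,-.390,.26,65.5)
ana('w4',(.509,.228),.11,.13,.03)"
```

```text
now [0.5086 0.23   0.2634] phi 65.5 q [-0.77  0.28  0.28  1.85 -0.09  1.02  0.69] w 0.0524 F [ 0.1 -0.5 -5.4] gf 75.4 t 17.0
turn [ 0.1  0.  -0. ] then shift [-0.1883 -0.5956  0.0034]
w4 hull centre [0.4936 0.234 ] n 36 hex angle 31 flats [0.0046 0.0137 0.0096]
  orange [0.5367 0.2354 0.2539] 5 dir from c 1.8
```

View pics/w4.png

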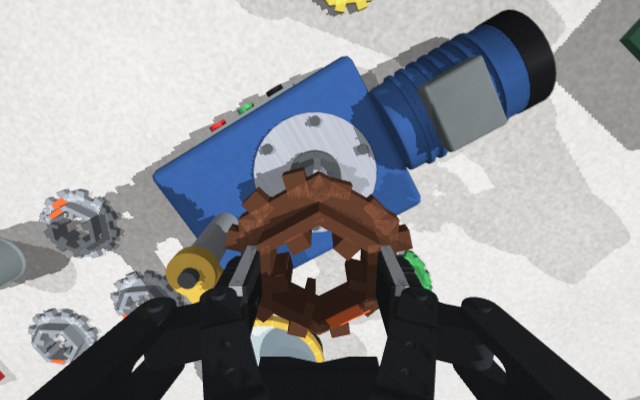

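The second worn cog is held, centred around (318,255); the hub below is bare. Moving it to the tray.

drive_tool(increments=[{"dx": -0.0125,"dy": -0.0397,"dz": 0,"wx": 0,"wy": 0,"wz": 0,"claw": 0.04},{"dx": -0.0125,"dy": -0.0397,"dz": 0,"wx": 0,"wy": 0,"wz": 0,"claw": 0.04},{"dx": -0.0125,"dy": -0.0397,"dz": 0,"wx": 0,"wy": 0,"wz": 0,"claw": 0.04},{"dx": -0.0125,"dy": -0.0397,"dz": 0,"wx": 0,"wy": 0,"wz": 0,"claw": 0.04},{"dx": -0.0125,"dy": -0.0397,"dz": 0,"wx": 0,"wy": 0,"wz": 0,"claw": 0.04},{"dx": -0.0125,"dy": -0.0397,"dz": 0,"wx": 0,"wy": 0,"wz": 0,"claw": 0.04},{"dx": -0.0125,"dy": -0.0397,"dz": 0,"wx": 0,"wy": 0,"wz": 0,"claw": 0.04},{"dx": -0.0125,"dy": -0.0397,"dz": 0,"wx": 0,"wy": 0,"wz": 0,"claw": 0.04},{"dx": -0.0125,"dy": -0.0397,"dz": 0,"wx": 0,"wy": 0,"wz": 0,"claw": 0.04},{"dx": -0.0125,"dy": -0.0397,"dz": 0,"wx": 0,"wy": 0,"wz": 0,"claw": 0.04},{"dx": -0.0125,"dy": -0.0397,"dz": 0,"wx": 0,"wy": 0,"wz": 0,"claw": 0.04},{"dx": -0.0125,"dy": -0.0397,"dz": 0,"wx": 0,"wy": 0,"wz": 0,"claw": 0.04},{"dx": -0.0125,"dy": -0.0397,"dz": 0,"wx": 0,"wy": 0,"wz": 0,"claw": 0.04},{"dx": -0.0125,"dy": -0.0397,"dz": 0,"wx": 0,"wy": 0,"wz": 0,"claw": 0.04},{"dx": -0.0125,"dy": -0.0397,"dz": 0,"wx": 0,"wy": 0,"wz": 0,"claw": 0.04},{"dx": 0,"dy": 0,"dz": 0,"wx": 0,"wy": 0,"wz": 0,"claw": 0.04},{"dx": 0,"dy": 0,"dz": 0,"wx": 0,"wy": 0,"wz": 0,"claw": 0.04}])

```text
t: 19.1
eef_pos: [0.4317, -0.3888, 0.2613]
tool_rot: [-0.001, 0.212, 0.977, 0.001]
contact_force: [-0.5, 0.2, -5.2]
gripper_width: 0.606
grasp_force: 75.6
```

```bash
python3 -c "
from h import *
go(.433,-.390,.038,65.5)"
```

```text
now [ 0.4317 -0.3888  0.2613] phi 65.5 q [ 0.14  0.36  0.63  1.81 -0.24  1.05  2.  ] w 0.0517 F [-0.5  0.2 -5.2] gf 75.6 t 19.1
turn [ 0.  -0.2 -0. ] then shift [-0.0017 -0.0005  0.2233]
```

drive_tool(increments=[{"dx": -0.001,"dy": 0,"dz": 0.032,"wx": 0,"wy": 0,"wz": 0,"claw": 0.04},{"dx": 0,"dy": 0,"dz": 0.032,"wx": 0,"wy": 0,"wz": 0,"claw": 0.04},{"dx": 0,"dy": 0,"dz": 0.032,"wx": 0,"wy": 0,"wz": 0,"claw": 0.04},{"dx": 0,"dy": 0,"dz": 0.032,"wx": 0,"wy": 0,"wz": 0,"claw": 0.04},{"dx": 0,"dy": 0,"dz": 0.032,"wx": 0,"wy": 0,"wz": 0,"claw": 0.04},{"dx": 0,"dy": 0,"dz": 0.032,"wx": 0,"wy": 0,"wz": 0,"claw": 0.04},{"dx": 0,"dy": 0,"dz": 0.02,"wx": 0,"wy": 0,"wz": 0,"claw": 0.04},{"dx": 0,"dy": 0,"dz": 0.01,"wx": 0,"wy": 0,"wz": 0,"claw": 0.04},{"dx": 0,"dy": 0,"dz": 0,"wx": 0,"wy": 0,"wz": 0,"claw": 0.04},{"dx": 0,"dy": 0,"dz": 0,"wx": 0,"wy": 0,"wz": 0,"claw": 0.067},{"dx": 0,"dy": 0,"dz": 0,"wx": 0,"wy": 0,"wz": 0,"claw": 0.067},{"dx": 0,"dy": 0,"dz": 0,"wx": 0,"wy": 0,"wz": 0,"claw": 0.067},{"dx": 0,"dy": 0,"dz": -0.03,"wx": 0,"wy": 0,"wz": 0,"claw": 0.075},{"dx": 0,"dy": 0,"dz": -0.04,"wx": 0,"wy": 0,"wz": 0,"claw": 0.075},{"dx": 0,"dy": 0,"dz": -0.04,"wx": 0,"wy": 0,"wz": 0,"claw": 0.075},{"dx": 0,"dy": 0,"dz": -0.04,"wx": 0,"wy": 0,"wz": 0,"claw": 0.075},{"dx": 0,"dy": 0,"dz": -0.04,"wx": 0,"wy": 0,"wz": 0,"claw": 0.075},{"dx": 0,"dy": 0,"dz": -0.032,"wx": 0,"wy": 0,"wz": 0,"claw": 0.075},{"dx": 0,"dy": 0,"dz": 0,"wx": 0,"wy": 0,"wz": 0,"claw": 0.075}])

```text
t: 21.48
eef_pos: [0.434, -0.3915, 0.2658]
tool_rot: [0.003, 0.212, 0.977, -0.001]
contact_force: [0.3, 0.4, -0.3]
gripper_width: 0.883
grasp_force: 0.0
```

```bash
python3 -c "
from h import *
C,im,d=wshot('w5')
ana('w5',(.433,-.390),.021,.034)
ana('w5',(.548,-.389),.021,.034)
im,d=read_camera('top');C=cam('top');P=cloud(C,d);cv2.imwrite('pics/top2.png',im[...,::-1])
hsv=cv2.cvtColor(im,cv2.COLOR_RGB2HSV)
m=((P[...,2]>.006)&(P[...,2]<.03)&(hsv[...,1]<90)).astype(np.uint8);k,l,s,c=cv2.connectedComponentsWithStats(m)
for j in range(1,k):
  if 200<s[j,4]<600:
    q=P[l==j];print(c[j].round(),s[j,4],np.round(cv2.minEnclosingCircle(q[:,:2].astype(np.float32))[0],3))
go(.585,-.198,.2,38)"
```

```text
w5 hull centre [ 0.4339 -0.3905] n 1044 hex angle 6 flats [0.0545 0.0537 0.0543]
  orange [ 0.4652 -0.3877  0.013 ] 158 dir from c 5.1
w5 hull centre [ 0.5541 -0.3892] n 912 hex angle 5 flats [0.0816 0.0539 0.0629]
  orange [ 0.5728 -0.3854  0.026 ] 82 dir from c 11.6
[339. 187.] 360 [ 0.589 -0.059]
[386. 185.] 367 [ 0.587 -0.198]
[345. 229.] 344 [ 0.459 -0.072]
[421. 321.] 394 [ 0.194 -0.286]
now [ 0.433  -0.39    0.2627] phi 65.5 q [ 0.13  0.36  0.64  1.81 -0.25  1.05  2.01] w 0.0749 F [-0.5  0.  -1.1] gf 0.0 t 21.6
turn [ 0.   0.  27.5] then shift [0.0577 0.238  0.0627]
```

drive_tool(increments=[{"dx": 0,"dy": 0,"dz": 0,"wx": 0,"wy": 0,"wz": 9.2,"claw": 0.078},{"dx": 0,"dy": 0,"dz": 0,"wx": 0,"wy": 0,"wz": 9.2,"claw": 0.078},{"dx": 0,"dy": 0,"dz": 0,"wx": 0,"wy": 0,"wz": 9.1,"claw": 0.078},{"dx": 0.0093,"dy": 0.04,"dz": 0,"wx": 0,"wy": 0,"wz": 0,"claw": 0.078},{"dx": 0.0093,"dy": 0.04,"dz": 0,"wx": 0,"wy": 0,"wz": 0,"claw": 0.078},{"dx": 0.0093,"dy": 0.04,"dz": 0,"wx": 0,"wy": 0,"wz": 0,"claw": 0.078},{"dx": 0.0093,"dy": 0.04,"dz": 0.02,"wx": 0,"wy": 0,"wz": 0,"claw": 0.078},{"dx": 0.0093,"dy": 0.04,"dz": 0.02,"wx": 0,"wy": 0,"wz": 0,"claw": 0.078},{"dx": 0.0093,"dy": 0.04,"dz": 0.022,"wx": 0,"wy": 0,"wz": 0,"claw": 0.078},{"dx": 0,"dy": 0,"dz": 0,"wx": 0,"wy": 0,"wz": 0,"claw": 0.078},{"dx": 0,"dy": 0,"dz": 0,"wx": 0,"wy": 0,"wz": 0,"claw": 0.078}])

```text
t: 22.95
eef_pos: [0.5869, -0.1991, 0.1998]
tool_rot: [-0.001, 0.439, 0.899, -0.001]
contact_force: [0.0, -1.5, 0.4]
gripper_width: 0.914
grasp_force: 0.0
```

```bash
cat >> h.py <<'E'
def cogxy(name,xy,zoff=0):
    """centre and x-axis angle of a cog seen by the wrist camera"""
    c,a=ana(name,xy,.017+zoff,.03+zoff,.055)
    f=np.load(f"pics/{name}.npz");C=cam("wrist",dict(eef_pos=f["p"],tool_rot=f["q"]));P=cloud(C,f["d"]);hsv=cv2.cvtColor(f["im"],cv2.COLOR_RGB2HSV)
    r=np.hypot(P[...,0]-c[0],P[...,1]-c[1]);og=(r<.05)&(hsv[...,0]>4)&(hsv[...,0]<18)&(hsv[...,1]>180)
    m=P[og].mean(0);ang=np.rad2deg(np.arctan2(m[1]-c[1],m[0]-c[0]));k=a+60*round((ang-a)/60)
    print("  cog x axis",k,"(orange",ang.round(1),")  top z",np.median(P[(r<.028)&(P[...,2]>.017+zoff)&(P[...,2]<.03+zoff)][:,2]).round(4));return c,k
E
python3 -c "
from h import *
wshot('w6');c,k=cogxy('w6',(.588,-.198));go(c[0],c[1],.032,k+60)"
```

```text
w6 hull centre [ 0.5879 -0.1968] n 1470 hex angle 33 flats [0.0541 0.0542 0.0548]
  orange [ 0.6142 -0.2113  0.0092] 171 dir from c -28.8
  cog x axis -27 (orange -28.8 )  top z 0.0216
now [ 0.5869 -0.1999  0.2005] phi 37.9 q [-0.25  0.52  0.66  1.78 -0.37  0.98  1.22] w 0.0781 F [ 0.3 -0.8  0.5] gf 0.0 t 23.0
turn [-0.1 -0.   4.9] then shift [0.002  0.0025 0.1685]
```

drive_tool(increments=[{"dx": 0.002,"dy": 0.0025,"dz": 0,"wx": 0,"wy": 0,"wz": 4.9,"claw": 0.078},{"dx": 0,"dy": 0,"dz": 0.03,"wx": 0,"wy": 0,"wz": 0,"claw": 0.078},{"dx": 0,"dy": 0,"dz": 0.03,"wx": 0,"wy": 0,"wz": 0,"claw": 0.078},{"dx": 0,"dy": 0,"dz": 0.03,"wx": 0,"wy": 0,"wz": 0,"claw": 0.078},{"dx": 0,"dy": 0,"dz": 0.03,"wx": 0,"wy": 0,"wz": 0,"claw": 0.078},{"dx": 0,"dy": 0,"dz": 0.03,"wx": 0,"wy": 0,"wz": 0,"claw": 0.078},{"dx": 0,"dy": 0,"dz": 0.018,"wx": 0,"wy": 0,"wz": 0,"claw": 0.078},{"dx": 0,"dy": 0,"dz": 0,"wx": 0,"wy": 0,"wz": 0,"claw": 0.04},{"dx": 0,"dy": 0,"dz": 0,"wx": 0,"wy": 0,"wz": 0,"claw": 0.04},{"dx": 0,"dy": 0,"dz": 0,"wx": 0,"wy": 0,"wz": 0,"claw": 0.04},{"dx": 0,"dy": 0,"dz": 0,"wx": 0,"wy": 0,"wz": 0,"claw": 0.04}])

```text
t: 24.38
eef_pos: [0.5892, -0.1959, 0.0338]
tool_rot: [0.001, 0.477, 0.879, 0.0]
contact_force: [-1.0, -0.9, 4.0]
gripper_width: 0.61
grasp_force: 74.9
```

```bash
python3 -c "
from h import *
go(.509,.228,.27,65.5)"
```

```text
now [ 0.5892 -0.1959  0.0338] phi 33.1 q [-0.16  0.74  0.52  1.86 -0.55  0.69  1.27] w 0.0521 F [-1.  -0.9  4. ] gf 74.9 t 24.4
turn [  0.    0.1 -32.4] then shift [ 0.2487  0.3525 -0.2362]
```

drive_tool(increments=[{"dx": 0,"dy": 0,"dz": -0.03,"wx": 0,"wy": 0,"wz": 0,"claw": 0.04},{"dx": 0,"dy": 0,"dz": -0.04,"wx": 0,"wy": 0,"wz": -8.1,"claw": 0.04},{"dx": 0,"dy": 0,"dz": -0.04,"wx": 0,"wy": 0,"wz": -8.1,"claw": 0.04},{"dx": 0,"dy": 0,"dz": -0.04,"wx": 0,"wy": 0,"wz": -8.1,"claw": 0.04},{"dx": 0,"dy": 0,"dz": -0.04,"wx": 0,"wy": 0,"wz": -8.1,"claw": 0.04},{"dx": 0,"dy": 0,"dz": -0.04,"wx": 0,"wy": 0,"wz": 0,"claw": 0.04},{"dx": 0.0249,"dy": 0.0353,"dz": 0,"wx": 0,"wy": 0,"wz": 0,"claw": 0.04},{"dx": 0.0249,"dy": 0.0353,"dz": 0,"wx": 0,"wy": 0,"wz": 0,"claw": 0.04},{"dx": 0.0249,"dy": 0.0353,"dz": 0,"wx": 0,"wy": 0,"wz": 0,"claw": 0.04},{"dx": 0.0249,"dy": 0.0353,"dz": 0,"wx": 0,"wy": 0,"wz": 0,"claw": 0.04},{"dx": 0.0249,"dy": 0.0353,"dz": 0,"wx": 0,"wy": 0,"wz": 0,"claw": 0.04},{"dx": 0.0249,"dy": 0.0353,"dz": 0,"wx": 0,"wy": 0,"wz": 0,"claw": 0.04},{"dx": 0.0249,"dy": 0.0353,"dz": 0,"wx": 0,"wy": 0,"wz": 0,"claw": 0.04},{"dx": 0.0249,"dy": 0.0353,"dz": 0,"wx": 0,"wy": 0,"wz": 0,"claw": 0.04},{"dx": 0.0249,"dy": 0.0353,"dz": 0,"wx": 0,"wy": 0,"wz": 0,"claw": 0.04},{"dx": 0.0249,"dy": 0.0353,"dz": 0,"wx": 0,"wy": 0,"wz": 0,"claw": 0.04},{"dx": 0,"dy": 0,"dz": 0,"wx": 0,"wy": 0,"wz": 0,"claw": 0.04},{"dx": 0,"dy": 0,"dz": 0,"wx": 0,"wy": 0,"wz": 0,"claw": 0.04}])

```text
t: 26.62
eef_pos: [0.5084, 0.2283, 0.2625]
tool_rot: [-0.0, 0.212, 0.977, -0.0]
contact_force: [-0.4, -0.7, -3.2]
gripper_width: 0.608
grasp_force: 75.0
```

```bash
python3 -c "
from h import *
C,im,d=wshot('w7');go(.509,.228,.18,65.5)
o=get_obs();P=cloud(C,d);p=o['eef_pos'];m=(abs(P[...,2]-(p[2]-.012))<.006)&(np.hypot(P[...,0]-p[0],P[...,1]-p[1])<.05);m[330:]=0
hsv=cv2.cvtColor(im,cv2.COLOR_RGB2HSV);og=(hsv[...,0]>4)&(hsv[...,0]<18)&(hsv[...,1]>180)&(P[...,2]>.2);print('og',np.median(P[og],0),og.sum())
cv2.imwrite('pics/w7c.png',cv2.resize(im[150:350,190:450,::-1],None,fx=3,fy=3))"
```

```text
now [0.5086 0.2277 0.2626] phi 65.4 q [-0.87  0.29  0.42  1.86 -0.14  1.03  0.74] w 0.0523 F [-0.2 -1.  -3.8] gf 75.0 t 26.7
turn [-0.1  0.  -0.1] then shift [-0.0002  0.0004  0.0826]
og [0.53277534 0.23052473 0.25100213] 364
```

View pics/w7c.png

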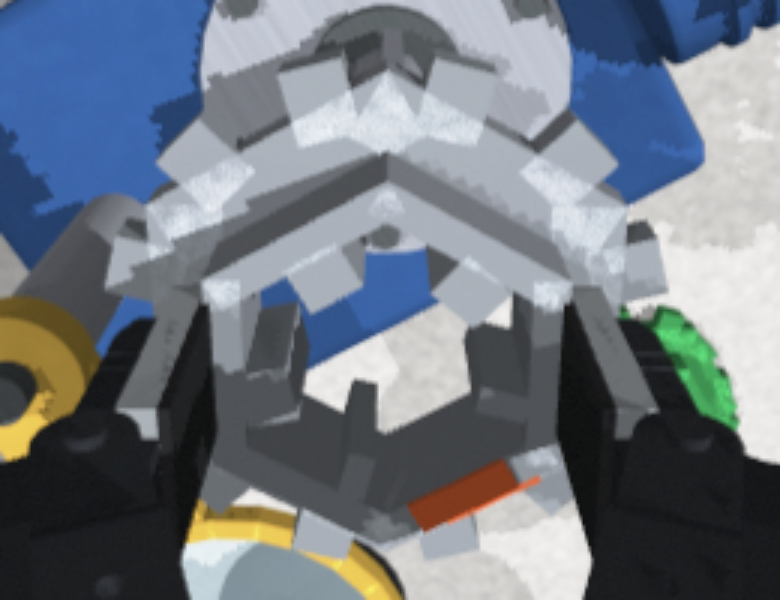

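Held cog is square in the pads with its orange mark at crop (470,495) toward +x (~6°). Lowering.

drive_tool(increments=[{"dx": -0.0002,"dy": 0.0004,"dz": 0.028,"wx": 0,"wy": 0,"wz": 0,"claw": 0.04},{"dx": 0,"dy": 0,"dz": 0.028,"wx": 0,"wy": 0,"wz": 0,"claw": 0.04},{"dx": 0,"dy": 0,"dz": 0.024,"wx": 0,"wy": 0,"wz": 0,"claw": 0.04},{"dx": 0,"dy": 0,"dz": 0.006,"wx": 0,"wy": 0,"wz": 0,"claw": 0.04},{"dx": 0,"dy": 0,"dz": 0.006,"wx": 0,"wy": 0,"wz": 0,"claw": 0.04},{"dx": 0,"dy": 0,"dz": 0.006,"wx": 0,"wy": 0,"wz": 0,"claw": 0.04},{"dx": 0,"dy": 0,"dz": 0.006,"wx": 0,"wy": 0,"wz": 0,"claw": 0.04},{"dx": 0,"dy": 0,"dz": 0.006,"wx": 0,"wy": 0,"wz": 0,"claw": 0.04},{"dx": 0,"dy": 0,"dz": 0,"wx": 0,"wy": 0,"wz": 0,"claw": 0.04},{"dx": 0,"dy": 0,"dz": 0,"wx": 0,"wy": 0,"wz": 0,"claw": 0.04}])

```text
t: 27.92
eef_pos: [0.5091, 0.2294, 0.1529]
tool_rot: [0.0, 0.212, 0.977, 0.0]
contact_force: [0.0, -0.2, -3.7]
gripper_width: 0.605
grasp_force: 74.9
```

```bash
python3 -c "
from h import *
go(.509,.228,.105,65.5);print(get_obs()['torque'])"
```

```text
now [0.5091 0.2294 0.1529] phi 65.5 q [-0.83  0.43  0.37  1.95 -0.21  0.8   0.81] w 0.0517 F [ 0.  -0.2 -3.7] gf 74.9 t 27.9
turn [ 0.  0. -0.] then shift [-0.0005 -0.0013  0.0479]
[-0.05957267 -0.00859946 -0.01465902]
```

drive_tool(increments=[{"dx": 0,"dy": -0.0006,"dz": 0.008,"wx": 0,"wy": 0,"wz": 0,"claw": 0.04},{"dx": 0,"dy": 0,"dz": 0.008,"wx": 0,"wy": 0,"wz": 0,"claw": 0.04},{"dx": 0,"dy": 0,"dz": 0.008,"wx": 0,"wy": 0,"wz": 0,"claw": 0.04},{"dx": 0,"dy": 0,"dz": 0.008,"wx": 0,"wy": 0,"wz": 0,"claw": 0.04},{"dx": 0,"dy": 0,"dz": 0.008,"wx": 0,"wy": 0,"wz": 0,"claw": 0.04},{"dx": 0,"dy": 0,"dz": 0.006,"wx": 0,"wy": 0,"wz": 0,"claw": 0.04},{"dx": 0,"dy": 0,"dz": 0,"wx": 0,"wy": 0,"wz": 0,"claw": 0.04},{"dx": 0,"dy": 0,"dz": 0,"wx": 0,"wy": 0,"wz": 0,"claw": 0.04}])

```text
t: 28.92
eef_pos: [0.5089, 0.2289, 0.107]
tool_rot: [0.0, 0.212, 0.977, 0.0]
contact_force: [0.6, -0.5, -4.3]
gripper_width: 0.605
grasp_force: 75.0
```

```bash
python3 -c "
from h import *
go(.509,.228,.26,65.5)"
```

```text
now [0.5089 0.2289 0.107 ] phi 65.5 q [-0.8   0.5   0.34  1.98 -0.25  0.71  0.84] w 0.0517 F [ 0.6 -0.5 -4.3] gf 75.0 t 28.9
turn [ 0.  0. -0.] then shift [-0.0004 -0.0007 -0.153 ]
```

drive_tool(increments=[{"dx": 0,"dy": 0,"dz": 0.002,"wx": 0,"wy": 0,"wz": 0,"claw": 0.04},{"dx": 0,"dy": 0,"dz": 0.001,"wx": 0,"wy": 0,"wz": 0,"claw": 0.04},{"dx": 0,"dy": 0,"dz": 0,"wx": 0,"wy": 0,"wz": 0,"claw": 0.075},{"dx": 0,"dy": 0,"dz": 0,"wx": 0,"wy": 0,"wz": 0,"claw": 0.075},{"dx": 0,"dy": 0,"dz": 0,"wx": 0,"wy": 0,"wz": 0,"claw": 0.075},{"dx": 0,"dy": 0,"dz": -0.03,"wx": 0,"wy": 0,"wz": 0,"claw": 0.078},{"dx": 0,"dy": 0,"dz": -0.04,"wx": 0,"wy": 0,"wz": 0,"claw": 0.078},{"dx": 0,"dy": 0,"dz": -0.04,"wx": 0,"wy": 0,"wz": 0,"claw": 0.078},{"dx": 0,"dy": 0,"dz": -0.045,"wx": 0,"wy": 0,"wz": 0,"claw": 0.078},{"dx": 0,"dy": 0,"dz": 0,"wx": 0,"wy": 0,"wz": 0,"claw": 0.078},{"dx": 0,"dy": 0,"dz": 0,"wx": 0,"wy": 0,"wz": 0,"claw": 0.078}])

```text
t: 30.3
eef_pos: [0.5083, 0.2287, 0.2584]
tool_rot: [-0.0, 0.212, 0.977, -0.0]
contact_force: [-0.5, -0.0, -0.7]
gripper_width: 0.918
grasp_force: 0.0
```

```bash
python3 -c "
from h import *
wshot('w8');cogxy('w8',(.509,.228),.07);ana('w8',(.509,.228),.108,.127,.03)
im,d=read_camera('top');C=cam('top');P=cloud(C,d)
hsv=cv2.cvtColor(im,cv2.COLOR_RGB2HSV)
m=((P[...,2]>.006)&(P[...,2]<.03)&(hsv[...,1]<90)).astype(np.uint8);k,l,s,c=cv2.connectedComponentsWithStats(m)
for j in range(1,k):
  if 200<s[j,4]<600:
    q=P[l==j];print(c[j].round(),s[j,4],np.round(cv2.minEnclosingCircle(q[:,:2].astype(np.float32))[0],3))
go(.588,-.058,.2,-13);go(.459,-.073,.2,64)"
```

```text
w8 hull centre [0.5085 0.2289] n 1316 hex angle 5 flats [0.0539 0.0541 0.0544]
  orange [0.5264 0.2334 0.1229] 208 dir from c 14.3
  cog x axis 5 (orange 9.2 )  top z 0.0915
w8 hull centre [0.5092 0.228 ] n 729 hex angle 5 flats [0.0372 0.0385 0.0381]
  orange [0.5253 0.2326 0.1233] 154 dir from c 15.8
[339. 186.] 353 [ 0.588 -0.058]
[345. 229.] 360 [ 0.458 -0.073]
[426. 323.] 550 [ 0.189 -0.297]
now [0.5079 0.2285 0.2575] phi 65.5 q [-0.88  0.3   0.42  1.86 -0.14  1.02  0.75] w 0.0779 F [-0.2  0.3  0.3] gf 0.0 t 30.4
turn [-0.1  0.  78.5] then shift [-0.2611  0.1425  0.0575]
now [0.5079 0.2285 0.2575] phi 65.5 q [-0.88  0.3   0.42  1.86 -0.14  1.02  0.75] w 0.0779 F [-0.2  0.3  0.3] gf 0.0 t 30.4
turn [-0.1 -0.1  1.5] then shift [-0.0882 -0.2924  0.0575]
```

First fresh cog is seated (top 91.5 mm, axis on hub, 5°). Next: cog1.

drive_tool(increments=[{"dx": 0,"dy": 0,"dz": 0,"wx": 0,"wy": 0,"wz": 9.8,"claw": 0.078},{"dx": 0,"dy": 0,"dz": 0,"wx": 0,"wy": 0,"wz": 9.8,"claw": 0.078},{"dx": 0,"dy": 0,"dz": 0,"wx": 0,"wy": 0,"wz": 9.8,"claw": 0.078},{"dx": 0,"dy": 0,"dz": 0,"wx": 0,"wy": 0,"wz": 9.8,"claw": 0.078},{"dx": 0,"dy": 0,"dz": 0,"wx": 0,"wy": 0,"wz": 9.8,"claw": 0.078},{"dx": 0,"dy": 0,"dz": 0,"wx": 0,"wy": 0,"wz": 9.8,"claw": 0.078},{"dx": 0,"dy": 0,"dz": 0,"wx": 0,"wy": 0,"wz": 9.8,"claw": 0.078},{"dx": 0,"dy": 0,"dz": 0,"wx": 0,"wy": 0,"wz": 9.8,"claw": 0.078},{"dx": -0.0373,"dy": 0.0204,"dz": 0,"wx": 0,"wy": 0,"wz": 0,"claw": 0.078},{"dx": -0.0373,"dy": 0.0204,"dz": 0,"wx": 0,"wy": 0,"wz": 0,"claw": 0.078},{"dx": -0.0373,"dy": 0.0204,"dz": 0,"wx": 0,"wy": 0,"wz": 0,"claw": 0.078},{"dx": -0.0373,"dy": 0.0204,"dz": 0,"wx": 0,"wy": 0,"wz": 0,"claw": 0.078},{"dx": -0.0373,"dy": 0.0204,"dz": 0,"wx": 0,"wy": 0,"wz": 0,"claw": 0.078},{"dx": -0.0373,"dy": 0.0204,"dz": 0.02,"wx": 0,"wy": 0,"wz": 0,"claw": 0.078},{"dx": -0.0373,"dy": 0.0204,"dz": 0.037,"wx": 0,"wy": 0,"wz": 0,"claw": 0.078},{"dx": 0,"dy": 0,"dz": 0,"wx": 0,"wy": 0,"wz": 0,"claw": 0.078},{"dx": 0,"dy": 0,"dz": 0,"wx": 0,"wy": 0,"wz": 0,"claw": 0.078}])

```text
t: 32.52
eef_pos: [0.5891, -0.0573, 0.2009]
tool_rot: [-0.001, 0.782, 0.623, -0.001]
contact_force: [0.1, 0.6, 0.6]
gripper_width: 0.916
grasp_force: 0.0
```

```bash
python3 -c "
from h import *
wshot('w9');c,k=cogxy('w9',(.588,-.058));go(c[0],c[1],.034,k+60)"
```

```text
w9 hull centre [ 0.5876 -0.0571] n 1475 hex angle 40 flats [0.0543 0.0548 0.0542]
  orange [ 0.5918 -0.0814  0.0221] 84 dir from c -80.2
  cog x axis -80 (orange -79.8 )  top z 0.0215
now [ 0.5895 -0.0566  0.2015] phi -12.9 q [-0.54  0.48  0.71  1.85 -0.38  0.95  0.11] w 0.0779 F [-0.5  0.3 -0.2] gf 0.0 t 32.6
turn [-0.  -0.   7.1] then shift [-0.0011 -0.0016  0.1675]
```

drive_tool(increments=[{"dx": -0.0009,"dy": -0.0016,"dz": 0,"wx": 0,"wy": 0,"wz": 7.1,"claw": 0.078},{"dx": 0,"dy": 0,"dz": 0.03,"wx": 0,"wy": 0,"wz": 0,"claw": 0.078},{"dx": 0,"dy": 0,"dz": 0.03,"wx": 0,"wy": 0,"wz": 0,"claw": 0.078},{"dx": 0,"dy": 0,"dz": 0.03,"wx": 0,"wy": 0,"wz": 0,"claw": 0.078},{"dx": 0,"dy": 0,"dz": 0.03,"wx": 0,"wy": 0,"wz": 0,"claw": 0.078},{"dx": 0,"dy": 0,"dz": 0.03,"wx": 0,"wy": 0,"wz": 0,"claw": 0.078},{"dx": 0,"dy": 0,"dz": 0.0175,"wx": 0,"wy": 0,"wz": 0,"claw": 0.078},{"dx": 0,"dy": 0,"dz": 0,"wx": 0,"wy": 0,"wz": 0,"claw": 0.04},{"dx": 0,"dy": 0,"dz": 0,"wx": 0,"wy": 0,"wz": 0,"claw": 0.04},{"dx": 0,"dy": 0,"dz": 0,"wx": 0,"wy": 0,"wz": 0,"claw": 0.04},{"dx": 0,"dy": 0,"dz": 0,"wx": 0,"wy": 0,"wz": 0,"claw": 0.04}])

```text
t: 33.95
eef_pos: [0.5885, -0.058, 0.0354]
tool_rot: [0.0, 0.819, 0.573, 0.001]
contact_force: [0.1, 1.3, 6.3]
gripper_width: 0.604
grasp_force: 74.7
```

```bash
python3 -c "
from h import *
go(.5087,.2285,.27,65.5)"
```

```text
now [ 0.5885 -0.058   0.0354] phi -20.0 q [-0.42  0.71  0.56  1.94 -0.59  0.66  0.16] w 0.0516 F [0.1 1.3 6.3] gf 74.7 t 34.0
turn [  0.1   0.  -85.5] then shift [ 0.1914  0.2276 -0.2346]
```

drive_tool(increments=[{"dx": 0,"dy": 0,"dz": -0.03,"wx": 0,"wy": 0,"wz": 0,"claw": 0.04},{"dx": 0,"dy": 0,"dz": -0.035,"wx": 0,"wy": 0,"wz": -9.5,"claw": 0.04},{"dx": 0,"dy": 0,"dz": -0.035,"wx": 0,"wy": 0,"wz": -9.5,"claw": 0.04},{"dx": 0,"dy": 0,"dz": -0.035,"wx": 0,"wy": 0,"wz": -9.5,"claw": 0.04},{"dx": 0,"dy": 0,"dz": -0.035,"wx": 0,"wy": 0,"wz": -9.5,"claw": 0.04},{"dx": 0,"dy": 0,"dz": -0.035,"wx": 0,"wy": 0,"wz": -9.5,"claw": 0.04},{"dx": 0,"dy": 0,"dz": -0.03,"wx": 0,"wy": 0,"wz": -9.5,"claw": 0.04},{"dx": 0,"dy": 0,"dz": 0,"wx": 0,"wy": 0,"wz": -9.5,"claw": 0.04},{"dx": 0,"dy": 0,"dz": 0,"wx": 0,"wy": 0,"wz": -9.5,"claw": 0.04},{"dx": 0,"dy": 0,"dz": 0,"wx": 0,"wy": 0,"wz": -9.5,"claw": 0.04},{"dx": 0.0239,"dy": 0.0284,"dz": 0,"wx": 0,"wy": 0,"wz": 0,"claw": 0.04},{"dx": 0.0239,"dy": 0.0284,"dz": 0,"wx": 0,"wy": 0,"wz": 0,"claw": 0.04},{"dx": 0.0239,"dy": 0.0284,"dz": 0,"wx": 0,"wy": 0,"wz": 0,"claw": 0.04},{"dx": 0.0239,"dy": 0.0284,"dz": 0,"wx": 0,"wy": 0,"wz": 0,"claw": 0.04},{"dx": 0.0239,"dy": 0.0284,"dz": 0,"wx": 0,"wy": 0,"wz": 0,"claw": 0.04},{"dx": 0.0239,"dy": 0.0284,"dz": 0,"wx": 0,"wy": 0,"wz": 0,"claw": 0.04},{"dx": 0.0239,"dy": 0.0284,"dz": 0,"wx": 0,"wy": 0,"wz": 0,"claw": 0.04},{"dx": 0.0239,"dy": 0.0284,"dz": 0,"wx": 0,"wy": 0,"wz": 0,"claw": 0.04},{"dx": 0,"dy": 0,"dz": 0,"wx": 0,"wy": 0,"wz": 0,"claw": 0.04},{"dx": 0,"dy": 0,"dz": 0,"wx": 0,"wy": 0,"wz": 0,"claw": 0.04}])

```text
t: 36.45
eef_pos: [0.5078, 0.2271, 0.2688]
tool_rot: [-0.0, 0.213, 0.977, -0.001]
contact_force: [0.2, -0.2, -4.6]
gripper_width: 0.604
grasp_force: 75.8
```

```bash
cat >> h.py <<'E'
def held(name):
    C,im,d=wshot(name);o=get_obs();P=cloud(C,d);z=o["eef_pos"][2];hsv=cv2.cvtColor(im,cv2.COLOR_RGB2HSV)
    og=(hsv[...,0]>4)&(hsv[...,0]<18)&(hsv[...,1]>180)&(P[...,2]>z-.04)&(P[...,2]<z+.01);m=np.median(P[og],0);v=m-o["eef_pos"]
    print("orange rel tcp",v.round(4),og.sum(),"angle",np.rad2deg(np.arctan2(v[1],v[0])).round(1),"r",np.hypot(*v[:2]).round(4))
E
python3 -c "
from h import *
held('w10');go(.5087,.2285,.18,65.5)"
```

```text
orange rel tcp [ 0.0232  0.0032 -0.0134] 367 angle 7.9 r 0.0235
now [0.5081 0.2265 0.2689] phi 65.4 q [-0.76  0.27  0.28  1.84 -0.08  1.04  0.69] w 0.0515 F [-0.1 -0.4 -4.2] gf 75.8 t 36.5
turn [-0.1 -0.  -0.1] then shift [0.0003 0.002  0.0889]
```

drive_tool(increments=[{"dx": 0.0003,"dy": 0.0018,"dz": 0.03,"wx": 0,"wy": 0,"wz": 0,"claw": 0.04},{"dx": 0,"dy": 0,"dz": 0.03,"wx": 0,"wy": 0,"wz": 0,"claw": 0.04},{"dx": 0,"dy": 0,"dz": 0.024,"wx": 0,"wy": 0,"wz": 0,"claw": 0.04},{"dx": 0,"dy": 0,"dz": 0.006,"wx": 0,"wy": 0,"wz": 0,"claw": 0.04},{"dx": 0,"dy": 0,"dz": 0.006,"wx": 0,"wy": 0,"wz": 0,"claw": 0.04},{"dx": 0,"dy": 0,"dz": 0.006,"wx": 0,"wy": 0,"wz": 0,"claw": 0.04},{"dx": 0,"dy": 0,"dz": 0.006,"wx": 0,"wy": 0,"wz": 0,"claw": 0.04},{"dx": 0,"dy": 0,"dz": 0.006,"wx": 0,"wy": 0,"wz": 0,"claw": 0.04},{"dx": 0,"dy": 0,"dz": 0,"wx": 0,"wy": 0,"wz": 0,"claw": 0.04},{"dx": 0,"dy": 0,"dz": 0,"wx": 0,"wy": 0,"wz": 0,"claw": 0.04}])

```text
t: 37.75
eef_pos: [0.509, 0.2292, 0.1553]
tool_rot: [0.0, 0.213, 0.977, -0.0]
contact_force: [2.6, -1.9, -6.0]
gripper_width: 0.607
grasp_force: 75.5
```

```bash
python3 -c "
from h import *
go(.5087,.2285,.1274,65.5)"
```

```text
now [0.509  0.2292 0.1553] phi 65.5 q [-0.73  0.41  0.25  1.94 -0.14  0.8   0.73] w 0.0519 F [ 2.6 -1.9 -6. ] gf 75.5 t 37.8
turn [-0.  0. -0.] then shift [-0.     -0.0007  0.0279]
```

drive_tool(increments=[{"dx": -0.0004,"dy": -0.0006,"dz": 0.006,"wx": 0,"wy": 0,"wz": 0,"claw": 0.04},{"dx": 0,"dy": 0,"dz": 0.006,"wx": 0,"wy": 0,"wz": 0,"claw": 0.04},{"dx": 0,"dy": 0,"dz": 0.006,"wx": 0,"wy": 0,"wz": 0,"claw": 0.04},{"dx": 0,"dy": 0,"dz": 0.006,"wx": 0,"wy": 0,"wz": 0,"claw": 0.04},{"dx": 0,"dy": 0,"dz": 0.003,"wx": 0,"wy": 0,"wz": 0,"claw": 0.04},{"dx": 0,"dy": 0,"dz": 0.001,"wx": 0,"wy": 0,"wz": 0,"claw": 0.04},{"dx": 0,"dy": 0,"dz": 0,"wx": 0,"wy": 0,"wz": 0,"claw": 0.04},{"dx": 0,"dy": 0,"dz": 0,"wx": 0,"wy": 0,"wz": 0,"claw": 0.04}])

```text
t: 38.75
eef_pos: [0.5089, 0.2288, 0.1274]
tool_rot: [0.0, 0.212, 0.977, 0.0]
contact_force: [3.8, -3.2, -1.5]
gripper_width: 0.605
grasp_force: 76.0
```

drive_tool(increments=[{"dx": 0,"dy": 0,"dz": 0,"wx": 0,"wy": 0,"wz": 0,"claw": 0.075},{"dx": 0,"dy": 0,"dz": 0,"wx": 0,"wy": 0,"wz": 0,"claw": 0.075},{"dx": 0,"dy": 0,"dz": 0,"wx": 0,"wy": 0,"wz": 0,"claw": 0.075},{"dx": 0,"dy": 0,"dz": -0.03,"wx": 0,"wy": 0,"wz": 0,"claw": 0.078},{"dx": 0,"dy": 0,"dz": -0.04,"wx": 0,"wy": 0,"wz": 0,"claw": 0.078},{"dx": 0,"dy": 0,"dz": -0.04,"wx": 0,"wy": 0,"wz": 0,"claw": 0.078},{"dx": 0,"dy": 0,"dz": -0.025,"wx": 0,"wy": 0,"wz": 0,"claw": 0.078},{"dx": 0,"dy": 0,"dz": 0,"wx": 0,"wy": 0,"wz": 0,"claw": 0.078},{"dx": 0,"dy": 0,"dz": 0,"wx": 0,"wy": 0,"wz": 0,"claw": 0.078}])

```text
t: 39.88
eef_pos: [0.508, 0.2289, 0.2613]
tool_rot: [-0.001, 0.212, 0.977, -0.0]
contact_force: [0.6, -0.6, -0.1]
gripper_width: 0.912
grasp_force: 0.0
```

```bash
python3 -c "
from h import *
wshot('w11');cogxy('w11',(.509,.228),.092);ana('w11',(.509,.228),.117,.127,.03)
im,d=read_camera('top');C=cam('top');P=cloud(C,d)
hsv=cv2.cvtColor(im,cv2.COLOR_RGB2HSV)
m=((P[...,2]>.006)&(P[...,2]<.03)&(hsv[...,1]<90)).astype(np.uint8);k,l,s,c=cv2.connectedComponentsWithStats(m)
for j in range(1,k):
  if 200<s[j,4]<600:
    q=P[l==j];print(c[j].round(),s[j,4],np.round(cv2.minEnclosingCircle(q[:,:2].astype(np.float32))[0],3))
go(.459,-.073,.2,-56)"
```

```text
w11 hull centre [0.5082 0.2291] n 1825 hex angle 6 flats [0.0549 0.054  0.0546]
  orange [0.5322 0.2314 0.1145] 300 dir from c 5.4
  cog x axis 6 (orange 5.4 )  top z 0.1136
w11 hull centre [0.5094 0.2278] n 582 hex angle 6 flats [0.0371 0.0378 0.0389]
  orange [0.5268 0.231  0.1229] 205 dir from c 10.4
[345. 230.] 364 [ 0.459 -0.072]
[426. 323.] 550 [ 0.188 -0.296]
now [0.5079 0.2287 0.2609] phi 65.5 q [-0.76  0.28  0.28  1.85 -0.09  1.02  0.69] w 0.0779 F [ 0.2 -0.4 -0.4] gf 0.0 t 40.0
turn [-2.000e-01  1.000e-01  1.215e+02] then shift [-0.2093  0.2228  0.0609]
```

drive_tool(increments=[{"dx": 0,"dy": 0,"dz": 0,"wx": 0,"wy": 0,"wz": 10.1,"claw": 0.078},{"dx": 0,"dy": 0,"dz": 0,"wx": 0,"wy": 0,"wz": 10.1,"claw": 0.078},{"dx": 0,"dy": 0,"dz": 0,"wx": 0,"wy": 0,"wz": 10.1,"claw": 0.078},{"dx": 0,"dy": 0,"dz": 0,"wx": 0,"wy": 0,"wz": 10.1,"claw": 0.078},{"dx": 0,"dy": 0,"dz": 0,"wx": 0,"wy": 0,"wz": 10.1,"claw": 0.078},{"dx": 0,"dy": 0,"dz": 0,"wx": 0,"wy": 0,"wz": 10.1,"claw": 0.078},{"dx": 0,"dy": 0,"dz": 0,"wx": 0,"wy": 0,"wz": 10.1,"claw": 0.078},{"dx": 0,"dy": 0,"dz": 0,"wx": 0,"wy": 0,"wz": 10.1,"claw": 0.078},{"dx": 0,"dy": 0,"dz": 0,"wx": 0,"wy": 0,"wz": 10.1,"claw": 0.078},{"dx": 0,"dy": 0,"dz": 0,"wx": 0,"wy": 0,"wz": 10.1,"claw": 0.078},{"dx": 0,"dy": 0,"dz": 0,"wx": 0,"wy": 0,"wz": 10.1,"claw": 0.078},{"dx": 0,"dy": 0,"dz": 0,"wx": 0,"wy": 0,"wz": 10.1,"claw": 0.078},{"dx": -0.0299,"dy": 0.0318,"dz": 0,"wx": 0,"wy": 0,"wz": 0,"claw": 0.078},{"dx": -0.0299,"dy": 0.0318,"dz": 0,"wx": 0,"wy": 0,"wz": 0,"claw": 0.078},{"dx": -0.0299,"dy": 0.0318,"dz": 0,"wx": 0,"wy": 0,"wz": 0,"claw": 0.078},{"dx": -0.0299,"dy": 0.0318,"dz": 0,"wx": 0,"wy": 0,"wz": 0,"claw": 0.078},{"dx": -0.0299,"dy": 0.0318,"dz": 0,"wx": 0,"wy": 0,"wz": 0,"claw": 0.078},{"dx": -0.0299,"dy": 0.0318,"dz": 0.02,"wx": 0,"wy": 0,"wz": 0,"claw": 0.078},{"dx": -0.0299,"dy": 0.0318,"dz": 0.02,"wx": 0,"wy": 0,"wz": 0,"claw": 0.078},{"dx": 0,"dy": 0,"dz": 0.02,"wx": 0,"wy": 0,"wz": 0,"claw": 0.078}])

```text
t: 42.48
eef_pos: [0.4597, -0.0763, 0.2012]
tool_rot: [0.0, 0.956, 0.292, -0.001]
contact_force: [-0.3, -0.0, 1.0]
gripper_width: 0.911
grasp_force: 0.0
```

```bash
python3 -c "
from h import *
read_camera('wrist');read_camera('wrist')
wshot('w12');c,k=cogxy('w12',(.459,-.073));go(c[0],c[1],.034,k-240)"
```

```text
w12 hull centre [ 0.4577 -0.0713] n 1471 hex angle 6 flats [0.0544 0.0546 0.0539]
  orange [ 0.4259 -0.0742  0.0096] 170 dir from c -174.7
  cog x axis -174 (orange -174.1 )  top z 0.0215
now [ 0.46   -0.073   0.2012] phi -55.8 q [-0.67  0.26  0.81  2.13 -0.25  0.85 -0.68] w 0.0776 F [-0.1 -0.2 -0.1] gf 0.0 t 42.6
turn [-0.1  0.2 -1.8] then shift [-0.0009 -0.0027  0.1672]
```

drive_tool(increments=[{"dx": -0.0009,"dy": -0.0027,"dz": 0,"wx": 0,"wy": 0,"wz": -1.8,"claw": 0.078},{"dx": 0,"dy": 0,"dz": 0.03,"wx": 0,"wy": 0,"wz": 0,"claw": 0.078},{"dx": 0,"dy": 0,"dz": 0.03,"wx": 0,"wy": 0,"wz": 0,"claw": 0.078},{"dx": 0,"dy": 0,"dz": 0.03,"wx": 0,"wy": 0,"wz": 0,"claw": 0.078},{"dx": 0,"dy": 0,"dz": 0.03,"wx": 0,"wy": 0,"wz": 0,"claw": 0.078},{"dx": 0,"dy": 0,"dz": 0.03,"wx": 0,"wy": 0,"wz": 0,"claw": 0.078},{"dx": 0,"dy": 0,"dz": 0.0172,"wx": 0,"wy": 0,"wz": 0,"claw": 0.078},{"dx": 0,"dy": 0,"dz": 0,"wx": 0,"wy": 0,"wz": 0,"claw": 0.04},{"dx": 0,"dy": 0,"dz": 0,"wx": 0,"wy": 0,"wz": 0,"claw": 0.04},{"dx": 0,"dy": 0,"dz": 0,"wx": 0,"wy": 0,"wz": 0,"claw": 0.04},{"dx": 0,"dy": 0,"dz": 0,"wx": 0,"wy": 0,"wz": 0,"claw": 0.04}])

```text
t: 44.0
eef_pos: [0.4595, -0.0707, 0.0362]
tool_rot: [-0.0, 0.951, 0.31, 0.001]
contact_force: [-2.1, 1.9, 7.8]
gripper_width: 0.604
grasp_force: 74.6
```

```bash
python3 -c "
from h import *
go(.5087,.2285,.27,125.5)"
```

```text
now [ 0.4595 -0.0707  0.0362] phi -53.9 q [-0.4   0.56  0.52  2.23 -0.59  0.49 -0.35] w 0.0516 F [-2.1  1.9  7.8] gf 74.6 t 44.0
turn [   0.2    0.  -179.4] then shift [-0.2138  0.215  -0.2338]
```

drive_tool(increments=[{"dx": 0,"dy": 0,"dz": -0.03,"wx": 0,"wy": 0,"wz": 0,"claw": 0.04},{"dx": 0,"dy": 0,"dz": -0.03,"wx": 0,"wy": 0,"wz": -9.97,"claw": 0.04},{"dx": 0,"dy": 0,"dz": -0.03,"wx": 0,"wy": 0,"wz": -9.97,"claw": 0.04},{"dx": 0,"dy": 0,"dz": -0.03,"wx": 0,"wy": 0,"wz": -9.97,"claw": 0.04},{"dx": 0,"dy": 0,"dz": -0.03,"wx": 0,"wy": 0,"wz": -9.97,"claw": 0.04},{"dx": 0,"dy": 0,"dz": -0.03,"wx": 0,"wy": 0,"wz": -9.97,"claw": 0.04},{"dx": 0,"dy": 0,"dz": -0.03,"wx": 0,"wy": 0,"wz": -9.97,"claw": 0.04},{"dx": 0,"dy": 0,"dz": -0.024,"wx": 0,"wy": 0,"wz": -9.97,"claw": 0.04},{"dx": 0,"dy": 0,"dz": 0,"wx": 0,"wy": 0,"wz": -9.97,"claw": 0.04},{"dx": 0,"dy": 0,"dz": 0,"wx": 0,"wy": 0,"wz": -9.97,"claw": 0.04},{"dx": 0,"dy": 0,"dz": 0,"wx": 0,"wy": 0,"wz": -9.97,"claw": 0.04},{"dx": 0,"dy": 0,"dz": 0,"wx": 0,"wy": 0,"wz": -9.97,"claw": 0.04},{"dx": 0,"dy": 0,"dz": 0,"wx": 0,"wy": 0,"wz": -9.97,"claw": 0.04},{"dx": 0,"dy": 0,"dz": 0,"wx": 0,"wy": 0,"wz": -9.97,"claw": 0.04},{"dx": 0,"dy": 0,"dz": 0,"wx": 0,"wy": 0,"wz": -9.97,"claw": 0.04},{"dx": 0,"dy": 0,"dz": 0,"wx": 0,"wy": 0,"wz": -9.97,"claw": 0.04},{"dx": 0,"dy": 0,"dz": 0,"wx": 0,"wy": 0,"wz": -9.97,"claw": 0.04},{"dx": 0,"dy": 0,"dz": 0,"wx": 0,"wy": 0,"wz": -9.97,"claw": 0.04},{"dx": 0,"dy": 0,"dz": 0,"wx": 0,"wy": 0,"wz": -9.97,"claw": 0.04},{"dx": 0,"dy": 0,"dz": 0,"wx": 0,"wy": 0,"wz": 0,"claw": 0.04}])

```text
t: 46.5
eef_pos: [0.4583, -0.0712, 0.269]
tool_rot: [-0.0, -0.304, 0.953, 0.0]
contact_force: [-0.4, -0.2, -3.0]
gripper_width: 0.601
grasp_force: 76.0
```

```bash
python3 -c "
from h import *
go(.5087,.2285,.27,125.5)"
```

```text
now [ 0.4583 -0.0712  0.269 ] phi 125.4 q [-0.32  0.11  0.37  2.05 -0.05  1.    2.26] w 0.0513 F [-0.4 -0.2 -3. ] gf 76.0 t 46.5
turn [ 0.  -0.  -0.1] then shift [-0.2151  0.2147 -0.001 ]
```

drive_tool(increments=[{"dx": -0.0307,"dy": 0.0307,"dz": 0,"wx": 0,"wy": 0,"wz": 0,"claw": 0.04},{"dx": -0.0307,"dy": 0.0307,"dz": 0,"wx": 0,"wy": 0,"wz": 0,"claw": 0.04},{"dx": -0.0307,"dy": 0.0307,"dz": 0,"wx": 0,"wy": 0,"wz": 0,"claw": 0.04},{"dx": -0.0307,"dy": 0.0307,"dz": 0,"wx": 0,"wy": 0,"wz": 0,"claw": 0.04},{"dx": -0.0307,"dy": 0.0307,"dz": 0,"wx": 0,"wy": 0,"wz": 0,"claw": 0.04},{"dx": -0.0307,"dy": 0.0307,"dz": 0,"wx": 0,"wy": 0,"wz": 0,"claw": 0.04},{"dx": -0.0307,"dy": 0.0307,"dz": 0,"wx": 0,"wy": 0,"wz": 0,"claw": 0.04},{"dx": 0,"dy": 0,"dz": 0,"wx": 0,"wy": 0,"wz": 0,"claw": 0.04},{"dx": 0,"dy": 0,"dz": 0,"wx": 0,"wy": 0,"wz": 0,"claw": 0.04}])

```text
t: 47.62
eef_pos: [0.5085, 0.228, 0.2687]
tool_rot: [-0.001, -0.304, 0.953, -0.001]
contact_force: [-0.2, -0.3, -4.3]
gripper_width: 0.603
grasp_force: 76.0
```

```bash
python3 -c "
from h import *
held('w13');go(.5089,.2287,.18,125.5)"
```

```text
orange rel tcp [ 0.0247  0.004  -0.0142] 359 angle 9.3 r 0.025
now [0.5086 0.2273 0.2688] phi 125.4 q [-0.68  0.27  0.18  1.84 -0.05  1.04  1.71] w 0.0517 F [ 1.2 -0.5 -3.7] gf 76.0 t 47.7
turn [-0.  -0.1 -0.1] then shift [-0.001   0.001   0.0888]
```

View pics/w13.png

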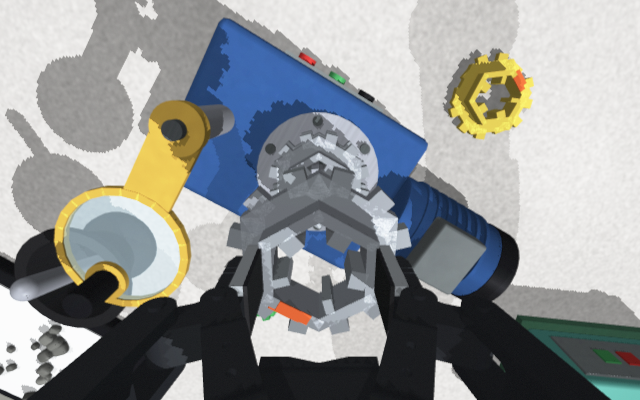

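Cog 3 is held square, orange mark at (290,313) towards +x, stack and open guard visible. Cog sits ~1.8 mm off TCP, so I correct for that and lower.

drive_tool(increments=[{"dx": 0.0008,"dy": 0.0005,"dz": 0.03,"wx": 0,"wy": 0,"wz": 0,"claw": 0.04},{"dx": 0,"dy": 0,"dz": 0.03,"wx": 0,"wy": 0,"wz": 0,"claw": 0.04},{"dx": 0,"dy": 0,"dz": 0.024,"wx": 0,"wy": 0,"wz": 0,"claw": 0.04},{"dx": 0,"dy": 0,"dz": 0.006,"wx": 0,"wy": 0,"wz": 0,"claw": 0.04},{"dx": 0,"dy": 0,"dz": 0.006,"wx": 0,"wy": 0,"wz": 0,"claw": 0.04},{"dx": 0,"dy": 0,"dz": 0.006,"wx": 0,"wy": 0,"wz": 0,"claw": 0.04},{"dx": 0,"dy": 0,"dz": 0.006,"wx": 0,"wy": 0,"wz": 0,"claw": 0.04},{"dx": 0,"dy": 0,"dz": 0.004,"wx": 0,"wy": 0,"wz": 0,"claw": 0.04},{"dx": 0,"dy": 0,"dz": 0,"wx": 0,"wy": 0,"wz": 0,"claw": 0.04},{"dx": 0,"dy": 0,"dz": 0,"wx": 0,"wy": 0,"wz": 0,"claw": 0.04}])

```text
t: 48.92
eef_pos: [0.5079, 0.2283, 0.1571]
tool_rot: [-0.0, -0.305, 0.952, -0.0]
contact_force: [1.5, -2.1, -4.3]
gripper_width: 0.602
grasp_force: 75.8
```

```bash
python3 -c "
from h import *
go(.5077,.2272,.1505,125.5)"
```

```text
now [0.5079 0.2283 0.1571] phi 125.5 q [-0.66  0.4   0.16  1.94 -0.08  0.8   1.73] w 0.0514 F [ 1.5 -2.1 -4.3] gf 75.8 t 48.9
turn [-0. -0.  0.] then shift [ 0.0008 -0.0008  0.0066]
```

drive_tool(increments=[{"dx": 0.0005,"dy": -0.0006,"dz": 0.003,"wx": 0,"wy": 0,"wz": 0,"claw": 0.04},{"dx": 0,"dy": 0,"dz": 0.003,"wx": 0,"wy": 0,"wz": 0,"claw": 0.04},{"dx": 0,"dy": 0,"dz": 0.001,"wx": 0,"wy": 0,"wz": 0,"claw": 0.04},{"dx": 0,"dy": 0,"dz": 0,"wx": 0,"wy": 0,"wz": 0,"claw": 0.04},{"dx": 0,"dy": 0,"dz": 0,"wx": 0,"wy": 0,"wz": 0,"claw": 0.04}])

```text
t: 49.55
eef_pos: [0.5079, 0.228, 0.1502]
tool_rot: [0.0, -0.305, 0.952, 0.0]
contact_force: [-0.3, -0.4, -1.0]
gripper_width: 0.604
grasp_force: 76.2
```

drive_tool(increments=[{"dx": 0,"dy": 0,"dz": 0,"wx": 0,"wy": 0,"wz": 0,"claw": 0.075},{"dx": 0,"dy": 0,"dz": 0,"wx": 0,"wy": 0,"wz": 0,"claw": 0.075},{"dx": 0,"dy": 0,"dz": 0,"wx": 0,"wy": 0,"wz": 0,"claw": 0.075},{"dx": 0,"dy": 0,"dz": -0.03,"wx": 0,"wy": 0,"wz": 0,"claw": 0.078},{"dx": 0,"dy": 0,"dz": -0.04,"wx": 0,"wy": 0,"wz": 0,"claw": 0.078},{"dx": 0,"dy": 0,"dz": -0.04,"wx": 0,"wy": 0,"wz": 0,"claw": 0.078},{"dx": 0,"dy": 0,"dz": -0.02,"wx": 0,"wy": 0,"wz": 0,"claw": 0.06},{"dx": 0,"dy": 0,"dz": 0,"wx": 0,"wy": 0,"wz": 0,"claw": 0.05},{"dx": 0,"dy": 0,"dz": 0,"wx": 0,"wy": 0,"wz": 0,"claw": 0.05}])

```text
t: 50.68
eef_pos: [0.5072, 0.2276, 0.279]
tool_rot: [-0.001, -0.305, 0.952, -0.0]
contact_force: [-0.3, 0.4, 0.1]
gripper_width: 0.587
grasp_force: 0.0
```

```bash
python3 -c "
from h import *
C,im,d=wshot('w14');cogxy('w14',(.509,.228),.114)
o=get_obs();P=cloud(C,d);hsv=cv2.cvtColor(im,cv2.COLOR_RGB2HSV)
m=(P[...,2]>.182)&(P[...,2]<.2)&(P[...,0]>.58)&(P[...,0]<.72)&(P[...,1]>.03)&(P[...,1]<.2)
print('knob',np.median(P[m],0),m.sum())
m=(P[...,2]>.163)&(P[...,2]<.176)&(hsv[...,2]<90)&(np.hypot(P[...,0]-.52,P[...,1]-.115)<.02);print('pin',np.median(P[m],0),m.sum())
cv2.imwrite('pics/w14c.png',cv2.resize(im[60:260,60:420,::-1],None,fx=2.2,fy=2.2))
go(.66,.115,.26,90)"
```

```text
w14 hull centre [0.5082 0.229 ] n 2238 hex angle 6 flats [0.0548 0.0543 0.0542]
  orange [0.5333 0.2309 0.1238] 274 dir from c 4.4
  cog x axis 6 (orange 4.5 )  top z 0.1353
knob [0.65418824 0.12850952 0.1910778 ] 853
pin [0.51678979 0.11822628 0.16933908] 282
now [0.5071 0.2275 0.2787] phi 125.5 q [-0.68  0.26  0.18  1.83 -0.05  1.06  1.71] w 0.05 F [-0.5 -0.3 -0.8] gf 0.0 t 50.7
turn [-0.  -0.1 35.5] then shift [-0.1529 -0.1125  0.0187]
```

View pics/w14c.png

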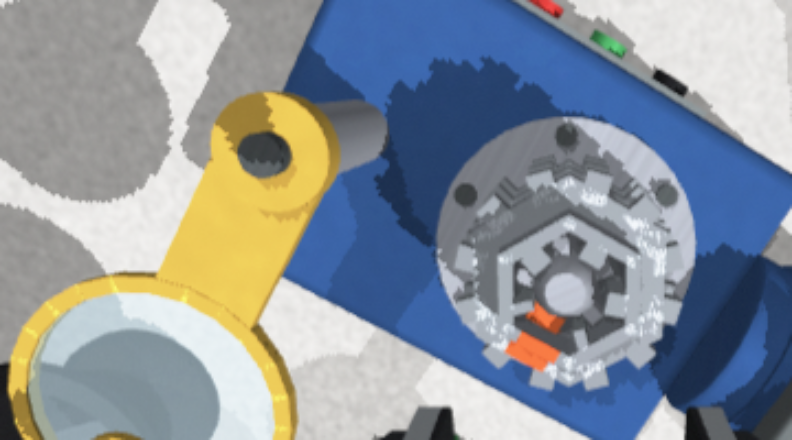

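All three fresh cogs stacked (top 135 mm), orange slot over spline at crop (535,350). Guard open with pin at crop (265,155). Now straddling the knob to close.

drive_tool(increments=[{"dx": 0,"dy": 0,"dz": 0,"wx": 0,"wy": 0,"wz": 7.8,"claw": 0.05},{"dx": 0,"dy": 0,"dz": 0,"wx": 0,"wy": 0,"wz": 7.8,"claw": 0.05},{"dx": 0,"dy": 0,"dz": 0,"wx": 0,"wy": 0,"wz": 7.8,"claw": 0.05},{"dx": 0,"dy": 0,"dz": 0,"wx": 0,"wy": 0,"wz": 7.8,"claw": 0.05},{"dx": -0.0283,"dy": -0.0219,"dz": 0,"wx": 0,"wy": 0,"wz": 0,"claw": 0.05},{"dx": -0.0283,"dy": -0.0219,"dz": 0,"wx": 0,"wy": 0,"wz": 0,"claw": 0.05},{"dx": -0.0283,"dy": -0.0219,"dz": 0,"wx": 0,"wy": 0,"wz": 0,"claw": 0.05},{"dx": -0.0283,"dy": -0.0219,"dz": 0,"wx": 0,"wy": 0,"wz": 0,"claw": 0.05},{"dx": -0.0283,"dy": -0.0219,"dz": 0,"wx": 0,"wy": 0,"wz": 0,"claw": 0.05},{"dx": 0,"dy": 0,"dz": 0,"wx": 0,"wy": 0,"wz": 0,"claw": 0.05},{"dx": 0,"dy": 0,"dz": 0,"wx": 0,"wy": 0,"wz": 0,"claw": 0.05}])

```text
t: 52.1
eef_pos: [0.6563, 0.1298, 0.2787]
tool_rot: [-0.001, -0.038, 0.999, -0.0]
contact_force: [-0.8, -0.2, -0.2]
gripper_width: 0.588
grasp_force: 0.0
```

```bash
python3 -c "
from h import *
C,im,d=wshot('w15');P=cloud(C,d)
m=(P[...,2]>.187)&(P[...,2]<.2)&(P[...,0]>.6)&(P[...,0]<.7)&(P[...,1]>.08)&(P[...,1]<.18);m[300:]&=False
print('knob',np.median(P[m],0),m.sum())
go(.6565,.1287,.188,94.3)"
```

```text
knob [0.65755401 0.12766148 0.19141052] 773
now [0.6562 0.1303 0.2791] phi 94.4 q [-0.51  0.46  0.32  1.56 -0.15  1.15  1.49] w 0.0498 F [ 0.2  0.5 -0.2] gf 0.0 t 52.1
turn [ 0.  -0.1  0.1] then shift [-0.0002 -0.0016  0.0911]
```

drive_tool(increments=[{"dx": -0.0008,"dy": -0.0022,"dz": 0.03,"wx": 0,"wy": 0,"wz": 0,"claw": 0.05},{"dx": 0,"dy": 0,"dz": 0.03,"wx": 0,"wy": 0,"wz": 0,"claw": 0.05},{"dx": 0,"dy": 0,"dz": 0.03,"wx": 0,"wy": 0,"wz": 0,"claw": 0.05},{"dx": 0,"dy": 0,"dz": 0,"wx": 0,"wy": 0,"wz": 0,"claw": 0.034},{"dx": 0,"dy": 0,"dz": 0,"wx": 0,"wy": 0,"wz": 0,"claw": 0.034},{"dx": 0.0007,"dy": 0.0143,"dz": 0,"wx": 0,"wy": 0,"wz": -5.85,"claw": 0.034},{"dx": 0.0007,"dy": 0.0143,"dz": 0,"wx": 0,"wy": 0,"wz": -5.85,"claw": 0.034},{"dx": 0.0007,"dy": 0.0143,"dz": 0,"wx": 0,"wy": 0,"wz": -5.85,"claw": 0.034},{"dx": 0.0007,"dy": 0.0143,"dz": 0,"wx": 0,"wy": 0,"wz": -5.85,"claw": 0.034},{"dx": 0.0007,"dy": 0.0143,"dz": 0,"wx": 0,"wy": 0,"wz": -5.85,"claw": 0.034},{"dx": 0.0007,"dy": 0.0143,"dz": 0,"wx": 0,"wy": 0,"wz": -5.85,"claw": 0.034},{"dx": 0.0007,"dy": 0.0143,"dz": 0,"wx": 0,"wy": 0,"wz": -5.85,"claw": 0.034},{"dx": 0.0007,"dy": 0.0143,"dz": 0,"wx": 0,"wy": 0,"wz": -5.85,"claw": 0.034},{"dx": 0.0007,"dy": 0.0143,"dz": 0,"wx": 0,"wy": 0,"wz": -5.85,"claw": 0.034},{"dx": 0.0007,"dy": 0.0143,"dz": 0,"wx": 0,"wy": 0,"wz": -5.85,"claw": 0.034},{"dx": 0.0007,"dy": 0.0143,"dz": 0,"wx": 0,"wy": 0,"wz": -5.85,"claw": 0.034},{"dx": 0.0007,"dy": 0.0143,"dz": 0,"wx": 0,"wy": 0,"wz": -5.85,"claw": 0.034},{"dx": 0.0007,"dy": 0.0143,"dz": 0,"wx": 0,"wy": 0,"wz": -5.85,"claw": 0.034},{"dx": 0,"dy": 0,"dz": 0,"wx": 0,"wy": 0,"wz": 0,"claw": 0.034}])

```text
t: 54.52
eef_pos: [0.542, 0.256, 0.1919]
tool_rot: [0.001, -0.645, 0.764, -0.0]
contact_force: [-0.4, 0.2, -0.1]
gripper_width: 0.398
grasp_force: 0.0
```

```bash
python3 -c "
from h import *
pin=np.array([.518,.1178]);o=get_obs();v=o['eef_pos'][:2]-pin;print(np.hypot(*v),'joint',np.arctan2(*v)+.098)
a=-.098-.04
go(pin[0]+.14*np.sin(a),pin[1]+.14*np.cos(a),.188,180-np.rad2deg(a))"
```

```text
0.14023030665350325 joint 0.2703521479074365
now [0.542  0.256  0.1919] phi 170.4 q [-0.51  0.42 -0.05  1.8   0.02  0.92  2.41] w 0.034 F [-0.4  0.2 -0.1] gf 0.0 t 54.5
turn [ -0.1   0.1 -17.5] then shift [-0.0065  0.0428  0.0039]
```

drive_tool(increments=[{"dx": 0.0007,"dy": 0.0143,"dz": 0.002,"wx": 0,"wy": 0,"wz": -5.85,"claw": 0.034},{"dx": 0.0007,"dy": 0.0143,"dz": 0,"wx": 0,"wy": 0,"wz": -5.85,"claw": 0.034},{"dx": 0.0007,"dy": 0.0143,"dz": 0,"wx": 0,"wy": 0,"wz": -5.85,"claw": 0.034},{"dx": 0,"dy": 0.001,"dz": 0,"wx": 0,"wy": 0,"wz": 0,"claw": 0.034},{"dx": 0,"dy": 0,"dz": 0,"wx": 0,"wy": 0,"wz": 0,"claw": 0.034}])

```text
t: 55.15
eef_pos: [0.501, 0.256, 0.1898]
tool_rot: [-0.003, 0.753, -0.658, 0.001]
contact_force: [5.4, 0.8, 0.1]
gripper_width: 0.4
grasp_force: 2.5
```

```bash
python3 -c "
from h import *
pin=np.array([.518,.1178]);o=get_obs();v=o['eef_pos'][:2]-pin;print(np.hypot(*v),'joint',np.arctan2(*v)+.098)
go(.509,.228,.3,187)"
```

```text
0.1392644989266178 joint -0.024568419357823015
now [0.501  0.256  0.1898] phi -172.3 q [-0.48  0.37 -0.12  1.89  0.06  0.88  2.64] w 0.0342 F [5.4 0.8 0.1] gf 2.5 t 55.1
turn [-0.3  0.1  0.7] then shift [ 0.0288 -0.0046 -0.1102]
```

drive_tool(increments=[{"dx": 0,"dy": -0.004,"dz": 0,"wx": 0,"wy": 0,"wz": 0,"claw": 0.05},{"dx": 0,"dy": 0,"dz": 0,"wx": 0,"wy": 0,"wz": 0,"claw": 0.05},{"dx": 0,"dy": 0,"dz": -0.03,"wx": 0,"wy": 0,"wz": 0,"claw": 0.05},{"dx": 0,"dy": 0,"dz": -0.04,"wx": 0,"wy": 0,"wz": 0,"claw": 0.05},{"dx": 0,"dy": 0,"dz": -0.04,"wx": 0,"wy": 0,"wz": 0,"claw": 0.05},{"dx": 0,"dy": 0,"dz": -0.04,"wx": 0,"wy": 0,"wz": 0,"claw": 0.05},{"dx": 0.04,"dy": 0,"dz": 0,"wx": 0,"wy": 0,"wz": 0,"claw": 0.05},{"dx": 0.03,"dy": 0,"dz": 0,"wx": 0,"wy": 0,"wz": 0,"claw": 0.05},{"dx": 0,"dy": 0,"dz": 0,"wx": 0,"wy": 0,"wz": 0,"claw": 0.05},{"dx": 0,"dy": 0,"dz": 0,"wx": 0,"wy": 0,"wz": 0,"claw": 0.05}])

```text
t: 56.4
eef_pos: [0.5114, 0.1877, 0.338]
tool_rot: [0.0, 0.754, -0.656, -0.0]
contact_force: [0.2, -0.2, 1.1]
gripper_width: 0.59
grasp_force: 0.0
```

```bash
python3 -c "
from h import *
C,im,d=wshot('w16');P=cloud(C,d);o=get_obs()
k=(P[...,2]>.186)&(P[...,2]<.197)&(np.hypot(P[...,0]-.506,P[...,1]-.258)<.04)
p=(P[...,2]>.163)&(P[...,2]<.178)&(np.hypot(P[...,0]-.518,P[...,1]-.118)<.012)
K=np.median(P[k],0);Q=np.median(P[p],0);print('knob',K,k.sum(),'pin',Q,p.sum(),'joint',np.arctan2(K[0]-Q[0],K[1]-Q[1])+.098,o['contact_force'],o['t'])"
```

```text
knob [0.5063828  0.25531256 0.19135747] 432 pin [0.5191476  0.11767338 0.16950349] 239 joint 0.0055234984536296355 [-0.80564579  0.6325067  -0.36716551] 56.45
```

View pics/w16.png

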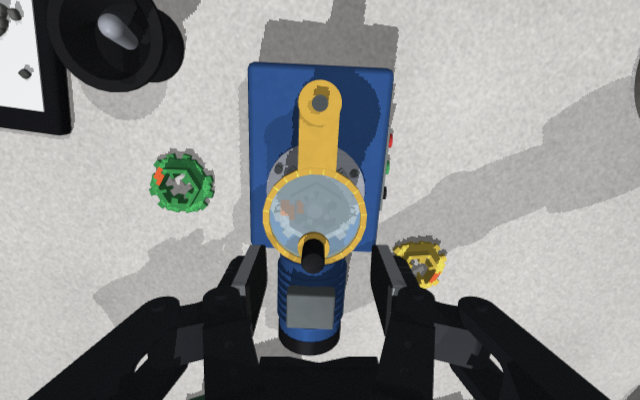

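The guard is shut: joint ≈ 0.006 rad, with the knob at (313,250) in line with the pin at (320,100). The stack lies under the disc and the robot is clear of everything, so I'm handing in.

```bash
python3 -c "
from station import *
print(hand_in())"
```

```text
the job is handed in; nothing more can be done
None
```

The job is handed in. At my last checks both worn cogs lay in the red tray and all three fresh cogs were home and flush on the hub. The guard was shut on its stop, and I never touched the jar, mortar or mould. The judge's verdict was not shown.

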